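# Slide a sample case through the dust chamber's swing flap

## Robot

A 6-joint arm with a two-finger parallel gripper is mounted at the origin on the work surface. World frame = base frame: x ahead of the robot, y to its left, z up, the work surface at z = 0. Lengths are in m, angles in rad, forces in N, time in s.
With the tool pointing down it reaches from about 0.375 to 0.9 m from the base axis. Payload 3.1 kg.
Tool frame: the origin (TCP) lies midway between the tips of the shut fingers; the grasp point (between the pads) lies 19 mm behind it (manip.hold_point_z is the distance from the TCP to the grasp point, in m); x points along the fingers, y is the direction in which the jaws open and shut, and the axes are right-handed (so a half turn about x gives the same grasp; the last joint's range is limited). The gripper opens to 85 mm and grips with 20 to 120 N. Pads are 22 mm wide; open, the fingers measure 114 mm over their backs; the gripper's body (76 mm by 85 mm) begins 54 mm behind the grasp point. The pads swing forward as they close: fully open they stand 13 mm farther back than shut.
Start: joints at [0.976, 0.527, 1.433, -0, 1.181, -0.178], TCP at [0.253, 0.571, 0.231] pointing down, gripper open.
Joint ranges: [-3.08, 3.08], [-0.75, 2.2], [0.22, 2.44], [-1.43, 4.57], [0, 2.65], [-2.85, 2.85]. Speed limits (rad/s): [2.79, 2.79, 3.14, 3.14, 3.14, 3.14].

## Interface

Orientations are given as a unit quaternion [x, y, z, w].
In Python, from station import manip, snapshot gives the robot as it stands.
- The arm moves only by the tool play_rows, never from a script. Its argument "series" is a list of rows, each a list of 4 numbers: the shift along the tool's x, y, z in m, then the turn about the tool's x in degrees. In form: [[tx, ty, tz, spin], ...]. A call has 1 to 20 rows; each row is the pose to reach, as a shift and turn from the pose measured when the call began, along the tool's axes at that moment; what a row does not reach only later rows make up. A row lasts 1/10 s, in which the tool goes at most 50 mm and 8.59 degrees, less where a joint would pass 70% of its speed; a pose out of reach is approached as far as the arm can. A call with a gripper value outside its range is refused whole. "claw" is the opening in per cent of the stroke, from 0 (shut) to 100 (fully open), set as the call begins (left out, the last holds). The fingers move at their own pace and stop on an object; "force" is the grip in N (left out, the last holds). Time passes only in rows, so rows that repeat a pose let the fingers close. It gives the time, the measured TCP pose, the force and the opening at its end, in the units of the state.
- manip.sense(): the state, without advancing time (a new reading comes with each control period).
- snapshot(name): name is "side" or "top" or "wrist"; returns a dict with "image" (480x640x3 uint8, blue, green, red), "depth" (480x640 float32, m along the optical axis (not along the pixel's ray), 0 where there is no reading), "fov_y" (degrees; the focal length in pixels is half the picture's height over the tangent of half this angle, whatever the lens; pixels are square), "cx", "cy" (the principal point, pixels), "R" (3x3) and "t" (3): a world point X has camera coordinates R X + t. Camera axes: x right, y down, z forward; pixel columns grow to the right and rows downward; lengths in m; the calibration is good to about 2 mm. A picture is of the moment at which its call begins.
- manip.sign_off(): hands the job in, once; it reports no verdict.
The state is a dict: "t": time; "q": joint angles; "qd": joint speeds; "tau": joint torques, N m; "tcp_pos": TCP position; "tool_rot": TCP orientation; "force": force on the tool from outside, world axes, zero at the start; "ft_torque": the same for the moment, N m; "finger_gap": opening from 0.0 (shut) to 1.0 (fully open).
Only numpy, scipy, OpenCV 4.12 (cv2) and the standard library are available. Lean on these libraries where they do the work, as an engineer would, in place of code of your own. Each camera call takes 0.05 s, during which the arm holds its last target.

## Task

Gently push the flat sample case along the sill so that it swings the flap open and slides right through into the dust chamber, then draw the fingers back out so that the flap falls shut behind it. Only push the case: do not lift or tip it, and leave the bottle, the beaker and the jar where they stand.

Things in the scene. Friction and masses are not known exactly. Their poses are not given: they have to be found in the camera images.
- chamber: Low white and blue dust chamber, fixed, with an aluminium sill in front and a clear roof. Origin: on the bench top (z = 0) below the middle of the flap's hinge; x points from the sill in through the doorway, y left, z up. Deck (sill and floor, one flat plate): top at z = 6 mm, x = -194 to 166 mm, 190 mm wide. Inside 100 mm wide; roof top z = 88 mm; back wall's inner face at x = 160 mm.
- doorway (a point): Middle of the flap's hinge rod (6 mm thick, level, along y) at the top of the doorway, 81 mm above the chamber's origin; axes as the chamber's. Doorway: 100 mm wide, 72 mm clear from deck to rod. Blue posts beside it, each 24 mm wide, top z = 90 mm. Fingers pointing straight down cannot pass the rod; tilted about 40 degrees, tips leading, they reach over 40 mm in under it.
- guides (a point): Point on the deck where the two low strips of slippery white plastic begin, 64 mm before the flap on the centre line; axes as the chamber's. They are 14 mm high and 5 mm thick and narrow the clear way from 155 mm here to 96 mm at 5 mm before the flap, leading in a case that is a little off centre; one pushed on skew may still wedge, so have it square and near the middle first.
- flap (a joint): Steel flap, 94 mm wide, 3 mm thick, 80 g, hanging from the rod to 9 mm above the deck. 0 = shut, grows in rad as its lower edge swings inward (to 1.5); it cannot swing outward. Pushed open by the case it lies on the case's top and drops off only when the case's trailing edge is about 35 mm past the hinge. Lightly damped: let go, it falls shut by its own weight in about 2 s.
- case: Closed flat plastic sample case, grey base and white lid, 84 mm (its x) by 70 mm (its y) by 18 mm high, about 0.11 kg, loose on the sill before the flap. Origin: centre of its underside; its x points roughly (within 20 degrees) toward the flap, z up. The flap can fall shut behind it once its origin is about 78 mm or more past the chamber's origin along the chamber's x.
- bottle: Amber bottle with a red cap, 60 mm diameter, 125 mm high, standing to the left (+y) of the chamber and sill; origin at the centre of its underside. A bystander.
- beaker: Open glass beaker, 72 mm diameter, 90 mm high, standing to the right (-y) of the sill; origin at the centre of its underside. A bystander.
- jar: White jar, 50 mm diameter, 65 mm high, standing to the right (-y) of the chamber; origin at the centre of its underside. A bystander.
Things that resemble listed ones, but are neither listed nor needed, are in the scene too. What is shaped like the case but pink is not meant.

How it is judged:
On the way, in this order (a step that is already met when the one before it is completed fails the run):
1. the case is at the doorway and the flap is pushed open (value of joint flap above 0.5 rad and x of case in the frame of chamber between -0.045 and 0.04 m), for 0.1 s.
2. the case is wholly past the flap (x of case in the frame of chamber above 0.046 m), for 0.1 s.
At the end, for the whole second after the job is handed in: The case lies flat and still on the chamber floor, wholly behind the flap (its centre at least 45 mm past it), and the flap hangs shut (within 0.08 rad) (x of case in the frame of chamber between 0.045 and 0.125 m and y of case in the frame of chamber between -0.05 and 0.05 m and height (world z) of case below 0.012 m and angle between case's own z axis and vertical below 0.1 rad and linear speed of case below 0.02 m/s and value of joint flap below 0.08 rad); the robot touches nothing.
It fails at once if the case is lifted more than 15 mm off the deck (height (world z) of case above 0.021 m).
It fails at once if the case is tipped more than about 23 degrees (angle between case's own z axis and vertical above 0.4 rad).
It fails at once if the case is squeezed or struck with more than 30 N (contact force between the fingers and case above 30 N).
It fails at once if the bottle, beaker or jar is moved more than 20 mm or tipped (distance of any of bottle, beaker, jar from where it was at the start of the episode above 0.02 m or angle between any of bottle, beaker, jar's own z axis and vertical above 0.3 rad).
It also fails if it takes over 61 s, if anything falls off the work surface, if the arm or the gripper's body presses on something with over 40 N, if the wrist force passes 120 N, or if a joint passes its speed limit or range.

## Working session

There is one attempt and no reset: what is moved stays moved. The work goes in short steps, Python scripts to look and compute and a tool call to move; the robot and the scene stay as the last step left them, time stands still between calls to the robot, and variables do not carry over. Pictures are saved under pics/ and viewed, and the job is handed in when it is done.

Besides the shell and the picture viewer there is one more tool, called after ">>>" as name([rows], argument=value, ...), one row to a line, values as JSON. play_rows: Moves the arm, as the interface text tells. Its arguments: {"type":"object","properties":{"series":{"type":"array","items":{"type":"array","items":{"type":"number"}}},"claw":{"type":"number"},"force":{"type":"number"}},"required":["series"]}

```bash
ls; mkdir -p pics
python3 - <<'E'
from station import manip, snapshot
import cv2
print(manip.sense())
for n in ["side","top","wrist"]:
    s=snapshot(n); cv2.imwrite(f"pics/{n}0.png",s["image"]); print(n,s["fov_y"],s["cx"],s["cy"],s["R"],s["t"])
E
```

```text
pics
{'t': 0.0, 'q': array([ 9.75534896e-01,  5.28452040e-01,  1.43392241e+00, -4.76660729e-07,
        1.18139230e+00, -1.78501233e-01]), 'qd': array([ 1.85678973e-03, -6.29115986e-04,  6.34176351e-05, -1.73653789e-04,
       -4.36995218e-04, -1.43252594e-03]), 'tau': array([ 3.71782862e-04, -4.42353666e+01, -1.78027278e+01, -1.79952531e-04,
        8.49402597e-03, -2.55330477e-06]), 'tcp_pos': array([0.25256127, 0.57090544, 0.2303359 ]), 'tool_rot': array([ 0.14557088,  0.69209964, -0.1469947 ,  0.69151989]), 'force': array([3.41362149e-01, 3.00609581e-04, 3.07918692e-02]), 'ft_torque': array([-0.00981299,  0.0775731 ,  0.03984083]), 'finger_gap': 0.9979609130794174}
side 53.18918249393805 312.97210900820426 236.17042302223723 [[ 0.73250579 -0.68071024 -0.00829638]
 [-0.35543739 -0.37203208 -0.85747093]
 [ 0.58060273  0.63105127 -0.51446552]] [-0.32149802  0.27413655  0.48631153]
top 57.423389147203224 318.59496025252804 245.49302257829814 [[ 3.35531867e-03 -9.99826670e-01 -1.83131574e-02]
 [-9.80167779e-01  3.40386476e-04 -1.98169143e-01]
 [ 1.98141028e-01  1.86148875e-02 -9.79996744e-01]] [0.05843223 0.5299537  0.77486952]
wrist 59.97033247199431 316.71090712326577 239.50374079623288 [[ 0.40534027  0.91416524 -0.00108519]
 [ 0.87851912 -0.389206    0.27698889]
 [ 0.25279125 -0.11322811 -0.96087251]] [-0.62490585 -0.03595185  0.37959851]
```

View pics/side0.png

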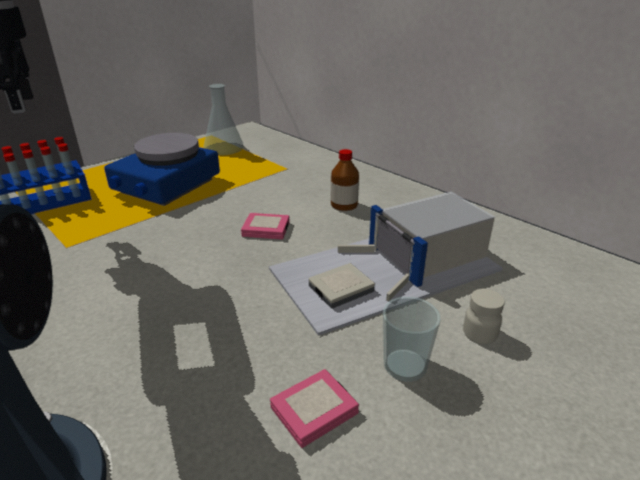

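View pics/top0.png

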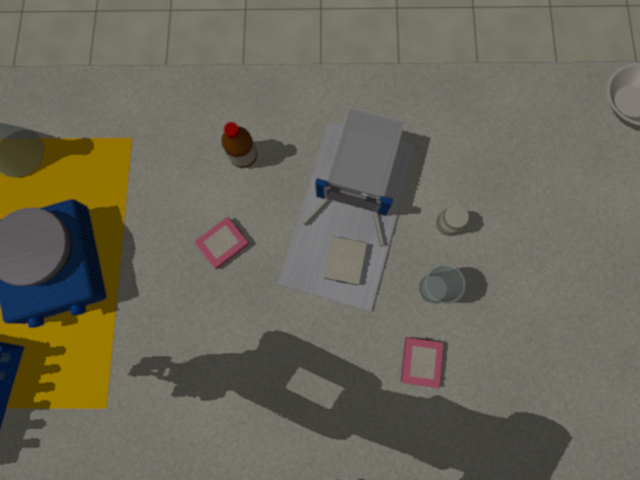

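View pics/wrist0.png

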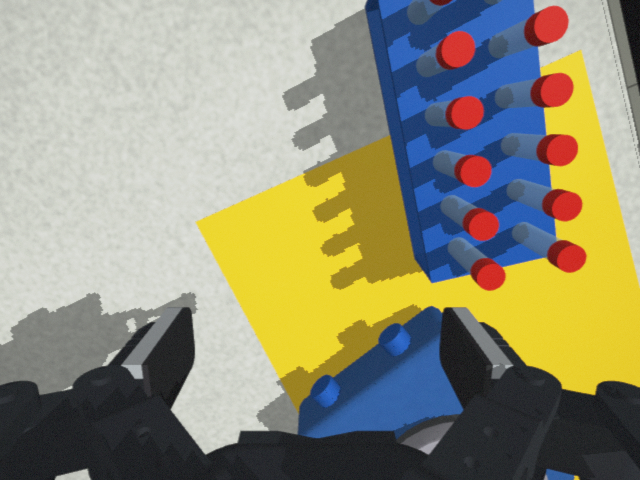

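```bash
cat > h.py <<'E'
import numpy as np, cv2
from station import manip, snapshot
def ray(s,u,v):
    f=240/np.tan(np.radians(s["fov_y"]/2))
    d=np.array([(u-s["cx"])/f,(v-s["cy"])/f,1.]); R=np.array(s["R"]);t=np.array(s["t"])
    return -R.T@t, R.T@d
def onz(s,u,v,z):
    c,d=ray(s,u,v); return c+d*(z-c[2])/d[2]
def dep(s,u,v):
    c,d=ray(s,u,v); return c+d*float(s["depth"][int(v),int(u)])
def cloud(s):
    f=240/np.tan(np.radians(s["fov_y"]/2)); v,u=np.mgrid[0:480,0:640]; z=s["depth"]
    P=np.stack([(u-s["cx"])/f*z,(v-s["cy"])/f*z,z],-1)
    return (P-np.array(s["t"]))@np.array(s["R"])
def proj(s,X):
    f=240/np.tan(np.radians(s["fov_y"]/2)); p=np.array(s["R"])@X+np.array(s["t"]); return p[0]/p[2]*f+s["cx"],p[1]/p[2]*f+s["cy"]
E
python3 - <<'E'
from h import *
s=snapshot("top"); P=cloud(s); im=s["image"]; hsv=cv2.cvtColor(im,cv2.COLOR_BGR2HSV)
roi=np.zeros((480,640),bool); roi[100:320,270:420]=1
blue=roi&(hsv[...,0]>105)&(hsv[...,0]<130)&(hsv[...,1]>170)
n,l,st,c=cv2.connectedComponentsWithStats(blue.astype(np.uint8))
for i in range(1,n):
    if st[i,4]>30:
        m=(l==i)&(P[...,2]>.083); print("post",st[i],P[m].mean(0),P[m].min(0),P[m].max(0),m.sum())
for lo,hi in [(.003,.009),(.019,.029)]:
    m=(roi&(P[...,2]>lo)&(P[...,2]<hi)).astype(np.uint8)
    n,l,st,c=cv2.connectedComponentsWithStats(m)
    i=1+np.argmax(st[1:,4]); cn=cv2.findContours((l==i).astype(np.uint8),0,1)[0][0]
    zz=np.median(P[...,2][l==i]); r=cv2.minAreaRect(cn); b=cv2.boxPoints(r)
    print(lo,st[i],zz); print(np.array([onz(s,u,v,zz) for u,v in b]).round(4), r)
z=P[...,2]; m=roi&(z>.086)&(z<.093); print("roof",m.sum())
cv2.imwrite("pics/z1.png",cv2.resize(im[90:330,200:500],None,fx=2.5,fy=2.5,interpolation=2))
E
```

```text
post [317 180  11  17 105] [0.64120883 0.05380412 0.08965012] [0.63657276 0.04331885 0.08310221] [0.64795675 0.06202826 0.09263273] 52
post [379 197  13  17 127] [ 0.60315463 -0.06295401  0.10223015] [ 0.36571403 -0.07419274  0.08322094] [0.61359546 0.0438176  0.86546016] 63
0.003 [ 278  121  138  191 8984] 0.006452300031964703
[[ 0.4599  0.1434  0.0065]
 [ 0.8192  0.0447  0.0065]
 [ 0.7545 -0.1523  0.0065]
 [ 0.4057 -0.0408  0.0065]] ((348.404052734375, 214.8228302001953), (98.39246368408203, 175.9043731689453), 16.557069778442383)
0.019 [ 324  236   43   49 1541] 0.02464099894319525
[[ 0.4717  0.0511  0.0246]
 [ 0.5558  0.0345  0.0246]
 [ 0.5415 -0.0347  0.0246]
 [ 0.4582 -0.0169  0.0246]] ((344.9422912597656, 260.2884521484375), (36.08536148071289, 43.3416633605957), 11.309932708740234)
roof 4714
```

View pics/z1.png

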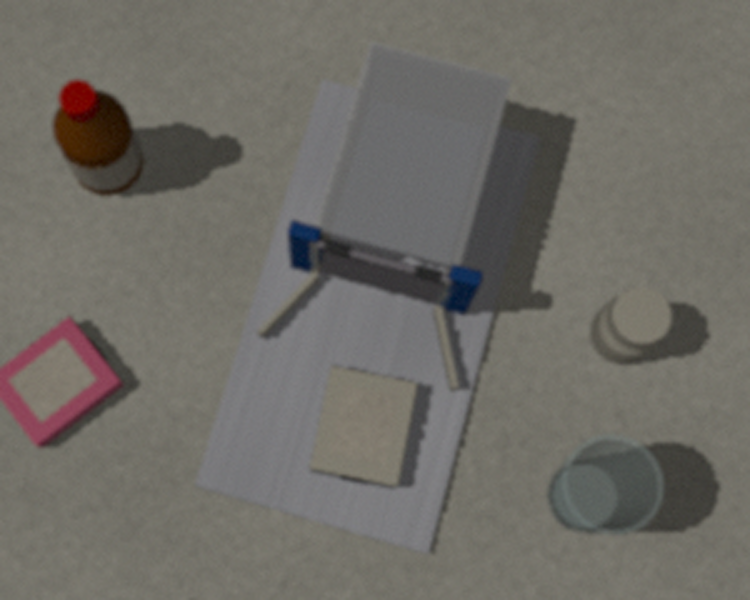

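Run:
```python
from h import *
s=snapshot("top"); P=cloud(s)
fl=onz(s,280.8,285,.006);fr=onz(s,373,310.8,.006);bl=onz(s,328.5,123,.006)
print(fl,fr,bl,np.linalg.norm(fl-fr),np.linalg.norm(fl-bl))
d1=bl-fl; d2=fl-fr; a1=np.arctan2(d1[1],d1[0]); a2=np.arctan2(-d2[0],d2[1]); print(np.degrees([a1,a2]))
hsv=cv2.cvtColor(s["image"],cv2.COLOR_BGR2HSV)
roi=np.zeros((480,640),bool); roi[100:320,270:420]=1
blue=roi&(hsv[...,0]>105)&(hsv[...,0]<130)&(hsv[...,1]>150)&(P[...,2]>.085)&(P[...,2]<.095)
L=P[blue&(P[...,1]>0)];R=P[blue&(P[...,1]<0)]
pl=np.median(L,0);pr=np.median(R,0);print(pl,pr,np.linalg.norm(pl-pr),np.degrees(np.arctan2(-(pl-pr)[0],(pl-pr)[1])),(pl+pr)/2)
a=(a1+a2)/2
ex=np.array([np.cos(a),np.sin(a),0]);
print("origin from front edge",(fl+fr)/2+.194*ex)
```

```text
[0.46015293 0.1343022  0.006     ] [ 0.41027876 -0.04578105  0.006     ] [0.80448657 0.04002439 0.006     ] 0.1868620142394957 0.3570069496588118
[-15.31219633 -15.48010552]
[0.64119363 0.05444439 0.09042341] [ 0.60727288 -0.06500239  0.09020835] 0.12417003026958111 -15.853597767578576 [ 0.62423326 -0.005279    0.09031588]
origin from front edge [ 0.62225381 -0.00724475  0.006     ]
```

```bash
cat >> h.py <<'E'
from scipy.spatial.transform import Rotation as Ro
YAW=np.radians(-15.5); CO=np.array([.623,-.006,0])
EX=np.array([np.cos(YAW),np.sin(YAW),0]);EY=np.array([-np.sin(YAW),np.cos(YAW),0])
CR=np.stack([EX,EY,[0,0,1]])
def st():
    s=manip.sense(); M=Ro.from_quat(s["tool_rot"]).as_matrix()
    print("t",round(s["t"],2),"tcp",s["tcp_pos"].round(4),"ch",(CR@(s["tcp_pos"]-CO)).round(4),"q",s["q"].round(3),"F",s["force"].round(2),"gap",round(s["finger_gap"],3))
    Mc=CR@M; print("tool axes in chamber (cols)\n",Mc.round(4)); return s,M
def go(pc,M,p):  # chamber target -> tool shift
    return (M.T@(CR.T@np.array(pc)+CO-p)).round(4)
def spin(M): # spin about tool x so tool y aligns with chamber +-y
    y=M.T@EY; return np.degrees(np.arctan2(y[2],y[1]))
E
python3 - <<'E'
from h import *
s,M=st(); p=s["tcp_pos"]; print(spin(M))
print(M.T@(np.array([.55,-.15,.40])-p))
E
```

```text
t 0.25 tcp [0.2528 0.5712 0.2308] ch [-0.511   0.4573  0.2308] q [ 0.976  0.528  1.433  0.     1.181 -0.179] F [-0.7  -0.18 -0.82] gap 1.0
tool axes in chamber (cols)
 [[-3.000e-04  1.457e-01  9.893e-01]
 [-1.000e-03  9.893e-01 -1.457e-01]
 [-1.000e+00 -1.000e-03 -2.000e-04]]
-8.380331207506083
[-0.16874688 -0.53934577  0.56370181]
```

>>> play_rows([
  [-0.05, 0, 0, 0],
  [-0.1, 0, 0.0, 0],
  [-0.15, -0.03, 0.03, -4],
  [-0.17, -0.06, 0.065, -8.4],
  [-0.17, -0.1, 0.1, -8.4],
  [-0.17, -0.13, 0.135, -8.4],
  [-0.17, -0.165, 0.17, -8.4],
  [-0.17, -0.2, 0.21, -8.4],
  [-0.17, -0.23, 0.245, -8.4],
  [-0.17, -0.27, 0.28, -8.4],
  [-0.17, -0.3, 0.315, -8.4],
  [-0.17, -0.335, 0.35, -8.4],
  [-0.17, -0.37, 0.385, -8.4],
  [-0.17, -0.4, 0.42, -8.4],
  [-0.17, -0.435, 0.455, -8.4],
  [-0.17, -0.47, 0.49, -8.4],
  [-0.17, -0.505, 0.53, -8.4],
  [-0.17, -0.54, 0.565, -8.4],
  [-0.17, -0.54, 0.565, -8.4],
  [-0.17, -0.54, 0.565, -8.4],
], claw=47)

```text
t: 2.25
tcp_pos: [0.5509, -0.1525, 0.4003]
tool_rot: [0.096, 0.701, -0.096, 0.7]
force: [-1.8, 0.6, 0.1]
finger_gap: 0.469
```

Run:
```python
from h import *
s,M=st(); p=s["tcp_pos"]; print(spin(M))
```

```text
t 2.25 tcp [ 0.5509 -0.1525  0.4003] ch [-0.0303 -0.1605  0.4003] q [-4.650e-01  3.060e-01  1.325e+00 -1.000e-03  1.512e+00 -1.763e+00] F [-1.76  0.57  0.13] gap 0.469
tool axes in chamber (cols)
 [[-2.1e-03  2.4e-03  1.0e+00]
 [-4.0e-04  1.0e+00 -2.4e-03]
 [-1.0e+00 -4.0e-04 -2.1e-03]]
-0.1382915801158998
```

>>> play_rows([
  [0, 0, 0.05, 0],
  [0, 0, 0.1, 0],
  [0, 0, 0.15, 0],
  [0, 0, 0.2, 0],
  [0, 0, 0.25, 0],
  [0, 0, 0.3, 0],
  [0, 0, 0.35, 0],
  [0, 0, 0.4, 0],
  [0, 0, 0.43, 0],
  [0, 0, 0.45, 0],
])

```text
t: 3.25
tcp_pos: [0.871, -0.2411, 0.3625]
tool_rot: [0.094, 0.688, -0.098, 0.713]
force: [-0.4, -0.4, 0.3]
finger_gap: 0.468
```

Run:
```python
from h import *
s,M=st(); p=s["tcp_pos"]; print(spin(M))
```

```text
t 3.25 tcp [ 0.871  -0.2411  0.3625] ch [ 0.3018 -0.1603  0.3625] q [-0.394  0.956  0.219  0.004  1.93  -1.692] F [-0.43 -0.43  0.26] gap 0.468
tool axes in chamber (cols)
 [[ 3.680e-02  1.200e-03  9.993e-01]
 [-7.000e-04  1.000e+00 -1.200e-03]
 [-9.993e-01 -7.000e-04  3.680e-02]]
-0.06948494705303973
```

>>> play_rows([
  [-0.2, 0, 1.0, 0],
  [-0.2, 0, 1.0, 0],
  [-0.2, 0, 1.0, 0],
  [-0.2, 0, 1.0, 0],
  [-0.2, 0, 1.0, 0],
])

```text
t: 3.75
tcp_pos: [0.8934, -0.2484, 0.3328]
tool_rot: [0.092, 0.674, -0.1, 0.726]
force: [-0.4, 0.6, 0.6]
finger_gap: 0.472
```

Run:
```python
from h import *
s,M=st(); p=s["tcp_pos"]; print(spin(M))
```

```text
t 3.75 tcp [ 0.8934 -0.2484  0.3328] ch [ 0.3254 -0.1614  0.3328] q [-0.394  0.99   0.219  0.009  1.858 -1.69 ] F [-0.4   0.57  0.62] gap 0.472
tool axes in chamber (cols)
 [[ 7.450e-02  1.300e-03  9.972e-01]
 [-8.000e-04  1.000e+00 -1.200e-03]
 [-9.972e-01 -7.000e-04  7.450e-02]]
-0.07087623050201829
```

>>> play_rows([
  [-0.6, 0, 1.0, 0],
  [-0.6, 0, 1.0, 0],
])

```text
t: 3.95
tcp_pos: [0.8949, -0.2489, 0.3569]
tool_rot: [0.09, 0.661, -0.101, 0.738]
force: [0.4, 0.7, 1.3]
finger_gap: 0.471
```

>>> play_rows([
  [-0.6, 0, 1.0, 0],
  [-0.6, 0, 1.0, 0],
])

```text
t: 4.15
tcp_pos: [0.8953, -0.249, 0.3845]
tool_rot: [0.088, 0.646, -0.103, 0.752]
force: [0.2, 0.2, 0.1]
finger_gap: 0.471
```

>>> play_rows([
  [-1.0, 0, 1.0, 0],
  [-1.0, 0, 1.0, 0],
])

```text
t: 4.35
tcp_pos: [0.8852, -0.2462, 0.4293]
tool_rot: [0.086, 0.632, -0.105, 0.763]
force: [0.3, -0.8, -1.4]
finger_gap: 0.472
```

Run:
```python
from h import *
s,M=st(); p=s["tcp_pos"]; print(spin(M))
```

```text
t 4.35 tcp [ 0.8852 -0.2462  0.4293] ch [ 0.3168 -0.1614  0.4293] q [-0.4    0.886  0.218  0.023  1.852 -1.69 ] F [ 0.34 -0.8  -1.4 ] gap 0.472
tool axes in chamber (cols)
 [[ 0.186   0.0014  0.9825]
 [-0.0016  1.     -0.0011]
 [-0.9825 -0.0013  0.186 ]]
-0.06404292299725257
```

>>> play_rows([
  [-0.3, 0, 1.0, 0],
  [-0.3, 0, 1.0, 0],
])

```text
t: 4.55
tcp_pos: [0.8948, -0.2488, 0.4362]
tool_rot: [0.083, 0.616, -0.107, 0.776]
force: [-0.7, -0.0, -0.1]
finger_gap: 0.468
```

>>> play_rows([
  [-0.3, 0, 1.0, 0],
  [-0.3, 0, 1.0, 0],
])

```text
t: 4.75
tcp_pos: [0.9039, -0.2515, 0.4418]
tool_rot: [0.081, 0.601, -0.108, 0.788]
force: [0.1, 0.1, -0.1]
finger_gap: 0.472
```

>>> play_rows([
  [-0.3, 0, 1.0, 0],
  [-0.3, 0, 1.0, 0],
])

```text
t: 4.95
tcp_pos: [0.9109, -0.2534, 0.4523]
tool_rot: [0.079, 0.586, -0.11, 0.799]
force: [-0.9, -0.1, -0.4]
finger_gap: 0.471
```

>>> play_rows([
  [-0.2, 0, 1.0, 0],
  [-0.2, 0, 1.0, 0],
])

```text
t: 5.15
tcp_pos: [0.9202, -0.2559, 0.4584]
tool_rot: [0.077, 0.57, -0.112, 0.81]
force: [-0.0, -0.5, -0.2]
finger_gap: 0.471
```

>>> play_rows([
  [-0.2, 0, 1.0, 0],
  [-0.2, 0, 1.0, 0],
])

```text
t: 5.35
tcp_pos: [0.9282, -0.2582, 0.4669]
tool_rot: [0.075, 0.554, -0.113, 0.821]
force: [0.8, 0.2, 0.4]
finger_gap: 0.473
```

Run:
```python
from h import *
s,M=st(); p=s["tcp_pos"]; print(spin(M))
```

```text
t 5.35 tcp [ 0.9282 -0.2582  0.4669] ch [ 0.3615 -0.1614  0.4669] q [-0.401  0.86   0.219  0.046  1.681 -1.686] F [0.77 0.24 0.43] gap 0.473
tool axes in chamber (cols)
 [[ 3.747e-01  1.300e-03  9.271e-01]
 [-2.700e-03  1.000e+00 -3.000e-04]
 [-9.271e-01 -2.400e-03  3.747e-01]]
-0.01876563658974312
```

>>> play_rows([
  [-0.1, 0, 1.0, 0],
  [-0.1, 0, 1.0, 0],
])

```text
t: 5.55
tcp_pos: [0.9386, -0.261, 0.4711]
tool_rot: [0.073, 0.538, -0.114, 0.832]
force: [-0.7, -0.4, 0.2]
finger_gap: 0.47
```

>>> play_rows([
  [-0.1, 0, 1.0, 0],
  [-0.1, 0, 1.0, 0],
])

```text
t: 5.75
tcp_pos: [0.9473, -0.2635, 0.4775]
tool_rot: [0.07, 0.522, -0.116, 0.842]
force: [-0.5, 0.2, -0.0]
finger_gap: 0.47
```

>>> play_rows([
  [-0.1, 0, 1.0, 0],
  [-0.1, 0, 1.0, 0],
])

```text
t: 5.95
tcp_pos: [0.9545, -0.2655, 0.4879]
tool_rot: [0.068, 0.506, -0.117, 0.852]
force: [-0.2, -0.4, 0.4]
finger_gap: 0.472
```

>>> play_rows([
  [0.0, 0, 1.0, 0],
  [0.0, 0, 1.0, 0],
])

```text
t: 6.15
tcp_pos: [0.9645, -0.2682, 0.4933]
tool_rot: [0.066, 0.489, -0.118, 0.862]
force: [0.1, 0.3, 0.3]
finger_gap: 0.471
```

>>> play_rows([
  [0.0, 0, 1.0, 0],
  [0.0, 0, 1.0, 0],
])

```text
t: 6.35
tcp_pos: [0.9728, -0.2705, 0.5005]
tool_rot: [0.064, 0.473, -0.12, 0.871]
force: [-0.1, 0.6, 0.4]
finger_gap: 0.469
```

>>> play_rows([
  [0.0, 0, 1.0, 0],
  [0.0, 0, 1.0, 0],
])

```text
t: 6.55
tcp_pos: [0.9793, -0.2723, 0.5117]
tool_rot: [0.061, 0.456, -0.121, 0.88]
force: [0.6, 0.5, -0.0]
finger_gap: 0.469
```

>>> play_rows([
  [0.0, 0, 1.0, 0],
  [0.0, 0, 1.0, 0],
])

```text
t: 6.75
tcp_pos: [0.9844, -0.2736, 0.5257]
tool_rot: [0.059, 0.439, -0.122, 0.888]
force: [-0.1, 0.0, 0.4]
finger_gap: 0.475
```

Run:
```python
from h import *
s,M=st(); p=s["tcp_pos"]; print(spin(M), np.degrees(np.arcsin(-M[2,0])))
```

```text
t 6.75 tcp [ 0.9844 -0.2736  0.5257] ch [ 0.4198 -0.1613  0.5257] q [-0.403  0.837  0.219  0.078  1.436 -1.687] F [-0.13  0.02  0.35] gap 0.475
tool axes in chamber (cols)
 [[ 6.081e-01  1.200e-03  7.939e-01]
 [-2.800e-03  1.000e+00  6.000e-04]
 [-7.939e-01 -2.600e-03  6.081e-01]]
0.035942622139967274 52.54695297802892
```

>>> play_rows([
  [0.1, 0, 1.0, 0],
  [0.1, 0, 1.0, 0],
])

```text
t: 6.95
tcp_pos: [0.9923, -0.2759, 0.5344]
tool_rot: [0.056, 0.421, -0.123, 0.897]
force: [0.6, 0.0, -0.9]
finger_gap: 0.471
```

>>> play_rows([
  [0.1, 0, 1.0, 0],
  [0.1, 0, 1.0, 0],
])

```text
t: 7.15
tcp_pos: [0.9984, -0.2776, 0.5446]
tool_rot: [0.054, 0.405, -0.124, 0.904]
force: [0.7, 0.3, 0.1]
finger_gap: 0.466
```

>>> play_rows([
  [0.1, 0, 1.0, 0],
  [0.1, 0, 1.0, 0],
])

```text
t: 7.35
tcp_pos: [1.0027, -0.2787, 0.5586]
tool_rot: [0.052, 0.388, -0.125, 0.912]
force: [-0.2, -0.2, 0.5]
finger_gap: 0.472
```

>>> play_rows([
  [0.1, 0, 1.0, 0],
  [0.1, 0, 1.0, 0],
])

```text
t: 7.55
tcp_pos: [1.0055, -0.2794, 0.5751]
tool_rot: [0.049, 0.37, -0.126, 0.919]
force: [-0.8, -0.1, -0.5]
finger_gap: 0.468
```

Run:
```python
from h import *
s,M=st(); p=s["tcp_pos"]; print(spin(M), 90-np.degrees(np.arcsin(-M[2,0])))
sn=snapshot("top"); P=cloud(sn)
for nm,(u,v),z in [("beaker",(443,285),.05),("beaker base",(437,289),.0),("jar",(457,218),.065),("bottlecap",(231,129),.125)]:
    print(nm,(CR@(onz(sn,u,v,z)-CO)).round(3))
im=sn["image"]; roi=np.zeros((480,640),bool); roi[220:320,290:400]=1
m=(roi&(P[...,2]>.019)&(P[...,2]<.029)).astype(np.uint8)
n,l,sts,c=cv2.connectedComponentsWithStats(m); i=1+np.argmax(sts[1:,4]); cn=cv2.findContours((l==i).astype(np.uint8),0,1)[0][0]
w=np.array([CR@(onz(sn,a[0][0],a[0][1],.024)-CO) for a in cn])[:,:2].astype(np.float32)
print(cv2.minAreaRect(w*1000))
cv2.imwrite("pics/t2.png",im)
cv2.imwrite("pics/s2.png",snapshot("side")["image"])
```

```text
t 7.55 tcp [ 1.0055 -0.2794  0.5751] ch [ 0.4416 -0.1612  0.5751] q [-0.404  0.814  0.219  0.097  1.309 -1.69 ] F [-0.8  -0.06 -0.54] gap 0.468
tool axes in chamber (cols)
 [[ 0.7207  0.0013  0.6932]
 [-0.0028  1.      0.0011]
 [-0.6932 -0.0028  0.7207]]
0.06428871305998217 46.11654433080938
beaker [-0.117 -0.204  0.05 ]
beaker base [-0.119 -0.206  0.   ]
jar [ 0.011 -0.199  0.065]
bottlecap [0.046 0.246 0.125]Traceback (most recent call last):
  File "<stdin>", line 8, in <module>
    return _wrapfunc(a, 'argmax', axis=axis, out=out, **kwds)
    return bound(*args, **kwds)
ValueError: attempt to get argmax of an empty sequence
```

Run:
```python
from h import *
s,M=st(); p=s["tcp_pos"]
print(go([0.1,-.08,.40],M,p),go([-.21,-.017,.16],M,p))
```

```text
t 7.6 tcp [ 1.0051 -0.2793  0.5768] ch [ 0.4412 -0.1612  0.5768] q [-0.404  0.813  0.218  0.097  1.31  -1.69 ] F [-1.39 -0.05  0.73] gap 0.473
tool axes in chamber (cols)
 [[ 0.7218  0.0013  0.6921]
 [-0.0031  1.      0.0013]
 [-0.6921 -0.0031  0.7218]]
[-0.1242  0.0813 -0.3637] [-0.182   0.1446 -0.7514]
```

>>> play_rows([
  [-0.015, 0.01, -0.045, 0],
  [-0.03, 0.02, -0.09, 0],
  [-0.046, 0.03, -0.135, 0],
  [-0.061, 0.04, -0.18, 0],
  [-0.077, 0.05, -0.225, 0],
  [-0.092, 0.06, -0.27, 0],
  [-0.107, 0.07, -0.315, 0],
  [-0.124, 0.081, -0.364, 0],
  [-0.13, 0.088, -0.405, 0],
  [-0.137, 0.095, -0.45, 0],
  [-0.144, 0.102, -0.495, 0],
  [-0.15, 0.109, -0.54, 0],
  [-0.157, 0.116, -0.585, 0],
  [-0.163, 0.123, -0.63, 0],
  [-0.17, 0.13, -0.675, 0],
  [-0.177, 0.138, -0.72, 0],
  [-0.182, 0.145, -0.751, 0],
  [-0.182, 0.145, -0.751, 0],
], claw=100)

```text
t: 9.4
tcp_pos: [0.4378, 0.0029, 0.2811]
tool_rot: [0.056, 0.394, -0.117, 0.91]
force: [0.6, -0.5, -0.3]
finger_gap: 1.001
```

```bash
cat >> h.py <<'E'
def case(name):
    sn=snapshot("top"); P=cloud(sn); im=sn["image"]
    u,v=np.meshgrid(np.arange(640),np.arange(480)); C=(P-CO)@CR.T
    hsv=cv2.cvtColor(im,cv2.COLOR_BGR2HSV)
    m=((C[...,0]>-.2)&(C[...,0]<.01)&(abs(C[...,1])<.09)&(P[...,2]>.0205)&(P[...,2]<.029)&(hsv[...,2]>110)).astype(np.uint8)
    n,l,sts,c=cv2.connectedComponentsWithStats(m)
    cv2.imwrite(name,im)
    if n<2: print("no case"); return
    i=1+np.argmax(sts[1:,4]); cn=cv2.findContours((l==i).astype(np.uint8),0,1)[0][0]
    w=np.array([CR@(onz(sn,a[0][0],a[0][1],.024)-CO) for a in cn])[:,:2].astype(np.float32)
    print("case",cv2.minAreaRect(w*1000),sts[i,4])
E
python3 - <<'E'
from h import *
s,M=st(); print(spin(M)); case("pics/t3.png"); cv2.imwrite("pics/s3.png",snapshot("side")["image"])
E
```

```text
t 9.4 tcp [0.4378 0.0029 0.2811] ch [-0.1809 -0.0409  0.2811] q [-2.490e-01  6.000e-02  2.327e+00 -2.550e-01  1.000e-03 -1.302e+00] F [ 0.58 -0.47 -0.28] gap 1.001
tool axes in chamber (cols)
 [[ 0.6836 -0.0108  0.7297]
 [ 0.0141  0.9999  0.0017]
 [-0.7297  0.0091  0.6837]]
0.09582861883055246
case ((-114.66842651367188, -16.721405029296875), (83.29309844970703, 68.75303649902344), 3.862253189086914) 1473
```

View pics/s3.png

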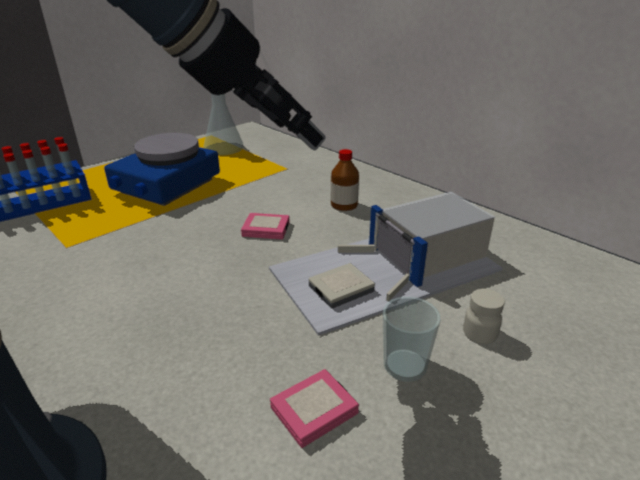

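View pics/t3.png

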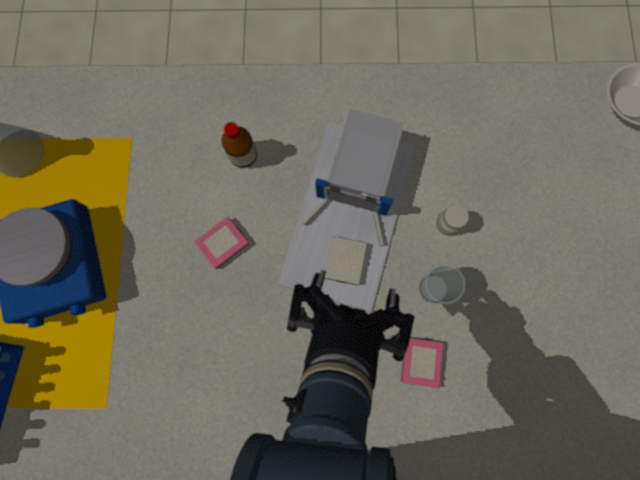

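```bash
cat > k.py <<'E'
import numpy as np
from scipy.optimize import least_squares
from scipy.spatial.transform import Rotation as Ro
D=[([.976,.528,1.433,0,1.181,-.179],[.2528,.5712,.2308]),
([-.465,.306,1.325,-.001,1.512,-1.763],[.5509,-.1525,.4003]),
([-.394,.956,.219,.004,1.93,-1.692],[.871,-.2411,.3625]),
([-.394,.99,.219,.009,1.858,-1.69],[.8934,-.2484,.3328]),
([-.4,.886,.218,.023,1.852,-1.69],[.8852,-.2462,.4293]),
([-.401,.86,.219,.046,1.681,-1.686],[.9282,-.2582,.4669]),
([-.403,.837,.219,.078,1.436,-1.687],[.9844,-.2736,.5257]),
([-.404,.813,.218,.097,1.31,-1.69],[1.0051,-.2793,.5768]),
([-.249,.06,2.327,-.255,.001,-1.302],[.4378,.0029,.2811])]
R=lambda a,t:Ro.from_rotvec(np.array(a)*t)
X,Y,Z=np.eye(3)
def fk(q,p):
    r0,z0,L1,L2,e,Lt,d,d2=p
    R1=R(Z,q[0]); R2=R1*R(Y,q[1]); R3=R2*R(Y,q[2])
    el=R1.apply([r0,d,z0])+R2.apply([0,0,L1])
    w=el+R3.apply([e,0,L2])
    R5=R3*R(Z,q[3])*R(Y,q[4])
    R6=R5*R(Z,q[5])
    return w+R5.apply([0,d2,Lt]), R6, el, w
def fit():
    f=lambda p:np.concatenate([fk(q,p)[0]-x for q,x in D])
    return least_squares(f,[0,.3,.4,.4,0,.2,.08,0])
E
python3 - <<'E'
from k import *
s=fit(); print(s.x.round(4), s.fun.round(4).reshape(-1,3))
for q,x in D[-2:]: print(fk(q,s.x)[1].as_matrix().round(3))
from h import *
print(Ro.from_quat(manip.sense()["tool_rot"]).as_matrix().round(3))
E
```

```text
[2.000e-04 2.750e-01 5.875e-01 3.917e-01 1.144e-01 2.969e-01 1.104e-01
 6.000e-04] [[-0.0002  0.0002 -0.0001]
 [ 0.0001 -0.0001  0.0002]
 [-0.0001  0.0004  0.0001]
 [ 0.     -0.0001  0.0001]
 [-0.0001 -0.0004 -0.0004]
 [-0.0002 -0.      0.0002]
 [-0.0001 -0.0005  0.0003]
 [ 0.0003  0.0003 -0.0004]
 [-0.0001  0.0002 -0.    ]]
[[-0.268 -0.668  0.695]
 [-0.963  0.184 -0.195]
 [ 0.003 -0.722 -0.692]]
[[-0.256 -0.703  0.663]
 [-0.967  0.193 -0.169]
 [-0.009 -0.684 -0.729]]
[[ 0.662  0.256  0.705]
 [-0.169  0.967 -0.193]
 [-0.731  0.009  0.683]]
```

```bash
cat >> k.py <<'E'
Pm=fit().x
LO=np.array([-3.08,-.75,.22,-1.43,0,-2.85]);HI=np.array([3.08,2.2,2.44,4.57,2.65,2.85])
def tool(th,az):  # columns tool x,y,z in world; th tilt deg from vertical
    th=np.radians(th); e=np.array([np.cos(az),np.sin(az),0]); ey=np.array([-np.sin(az),np.cos(az),0])
    x=np.sin(th)*e-np.cos(th)*Z; return np.stack([x,ey,np.cross(x,ey)],1)
def ik(pos,M,q0=[-.25,.3,2.,-.2,.3,-1.3]):
    T=np.stack([-M[:,1],-M[:,2],M[:,0]],1)
    def f(q):
        p,Rr,_,_=fk(q,Pm); return np.concatenate([(p-pos)*5,(Rr.as_matrix()-T).ravel()])
    s=least_squares(f,np.clip(q0,LO+1e-3,HI-1e-3),bounds=(LO,HI)); return s.x,np.abs(s.fun).max()
E
python3 - <<'E'
from k import *; from h import CR,CO,YAW
for th in [25,30,35,40,43,46,50]:
  for zz in (.015,.2):
    print(th,zz,[(x,"ok" if ik(CR.T@np.array([x,0,zz])+CO,tool(th,YAW))[1]<1e-3 else "-") for x in (-.2,-.17,-.12,-.05,0,.035)])
E
```

```text
25 0.015 [(-0.2, '-'), (-0.17, '-'), (-0.12, '-'), (-0.05, '-'), (0, 'ok'), (0.035, 'ok')]
25 0.2 [(-0.2, 'ok'), (-0.17, 'ok'), (-0.12, 'ok'), (-0.05, 'ok'), (0, 'ok'), (0.035, 'ok')]
30 0.015 [(-0.2, '-'), (-0.17, '-'), (-0.12, '-'), (-0.05, '-'), (0, '-'), (0.035, '-')]
30 0.2 [(-0.2, 'ok'), (-0.17, 'ok'), (-0.12, 'ok'), (-0.05, 'ok'), (0, 'ok'), (0.035, 'ok')]
35 0.015 [(-0.2, '-'), (-0.17, '-'), (-0.12, '-'), (-0.05, '-'), (0, '-'), (0.035, '-')]
35 0.2 [(-0.2, '-'), (-0.17, '-'), (-0.12, 'ok'), (-0.05, 'ok'), (0, 'ok'), (0.035, 'ok')]
40 0.015 [(-0.2, '-'), (-0.17, '-'), (-0.12, '-'), (-0.05, '-'), (0, '-'), (0.035, '-')]
40 0.2 [(-0.2, '-'), (-0.17, '-'), (-0.12, '-'), (-0.05, '-'), (0, '-'), (0.035, 'ok')]
43 0.015 [(-0.2, '-'), (-0.17, '-'), (-0.12, '-'), (-0.05, '-'), (0, '-'), (0.035, '-')]
43 0.2 [(-0.2, '-'), (-0.17, '-'), (-0.12, '-'), (-0.05, '-'), (0, '-'), (0.035, '-')]
46 0.015 [(-0.2, '-'), (-0.17, '-'), (-0.12, '-'), (-0.05, '-'), (0, '-'), (0.035, '-')]
46 0.2 [(-0.2, '-'), (-0.17, '-'), (-0.12, '-'), (-0.05, '-'), (0, '-'), (0.035, '-')]
50 0.015 [(-0.2, '-'), (-0.17, '-'), (-0.12, '-'), (-0.05, '-'), (0, '-'), (0.035, '-')]
50 0.2 [(-0.2, '-'), (-0.17, '-'), (-0.12, '-'), (-0.05, '-'), (0, '-'), (0.035, '-')]
```

Run:
```python
from k import *; from h import CR,CO,YAW
for th in [38,42,46,50]:
  for zz in (.015,.1,.2):
    o=[]
    for x in (-.25,-.17,-.12,-.05,0,.035):
      M=tool(th,YAW); best=None
      for q0 in ([-.25,.6,2.,3.14,.3,1.5],[-.25,.6,2.,3.14,.3,-1.5],[0,.8,1.5,2.8,.3,1.5]):
        for Mm in (M,M@np.diag([1,-1,-1])):
          q,e=ik(CR.T@np.array([x,0,zz])+CO,Mm,q0)
          if best is None or e<best[1]: best=(q,e)
      o.append((x,best[0].round(2).tolist() if best[1]<1e-3 else '-'))
    print(th,zz,*o,sep='\n  ')
```

```text
38
  0.015
  (-0.25, '-')
  (-0.17, [-0.08, 1.0, 2.42, 3.29, 0.94, 1.64])
  (-0.12, [-0.11, 0.92, 2.3, 3.29, 0.75, 1.59])
  (-0.05, [-0.14, 0.87, 2.14, 3.3, 0.54, -1.6])
  (0, [-0.15, 0.86, 2.02, 3.33, 0.41, 1.5])
  (0.035, [-0.16, 0.86, 1.94, 3.35, 0.33, 1.46])
38
  0.1
  (-0.25, '-')
  (-0.17, [-0.08, 0.68, 2.41, 3.35, 0.62, 1.55])
  (-0.12, [-0.11, 0.66, 2.29, 3.36, 0.47, -1.64])
  (-0.05, [-0.14, 0.65, 2.13, 3.41, 0.31, -1.72])
  (0, [-0.15, 0.67, 2.01, 3.49, 0.21, 1.32])
  (0.035, [-0.16, 0.68, 1.93, 3.61, 0.15, -1.95])
38
  0.2
  (-0.25, '-')
  (-0.17, [-0.08, 0.32, 2.31, 3.82, 0.19, -2.08])
  (-0.12, [-0.11, 0.36, 2.21, 4.02, 0.13, -2.31])
  (-0.05, '-')
  (0, [-0.15, 0.46, 1.95, -0.8, 0.1, 2.46])
  (0.035, [-0.16, 0.49, 1.88, -0.52, 0.13, 2.17])
42
  0.015
  (-0.25, '-')
  (-0.17, '-')
  (-0.12, [-0.1, 0.98, 2.34, 3.29, 0.91, 1.61])
  (-0.05, [-0.13, 0.92, 2.17, 3.29, 0.68, -1.58])
  (0, [-0.15, 0.9, 2.06, 3.3, 0.55, -1.62])
  (0.035, [-0.16, 0.89, 1.97, 3.31, 0.46, 1.5])
42
  0.1
  (-0.25, '-')
  (-0.17, '-')
  (-0.12, [-0.1, 0.71, 2.34, 3.34, 0.64, -1.6])
  (-0.05, [-0.13, 
[... 1114 characters left out ...]
1])
50
  0.015
  (-0.25, '-')
  (-0.17, '-')
  (-0.12, [-0.08, 1.12, 2.39, 3.29, 1.24, 1.64])
  (-0.05, [-0.12, 1.02, 2.23, 3.28, 0.98, 1.59])
  (0, [-0.14, 0.98, 2.11, 3.28, 0.82, 1.56])
  (0.035, [-0.15, 0.96, 2.03, 3.28, 0.73, 1.54])
50
  0.1
  (-0.25, '-')
  (-0.17, '-')
  (-0.12, [-0.08, 0.84, 2.41, 3.32, 0.98, -1.55])
  (-0.05, [-0.12, 0.78, 2.25, 3.31, 0.76, 1.54])
  (0, [-0.14, 0.77, 2.13, 3.31, 0.63, -1.63])
  (0.035, [-0.15, 0.77, 2.05, 3.32, 0.55, 1.5])
50
  0.2
  (-0.25, '-')
  (-0.17, '-')
  (-0.12, [-0.08, 0.47, 2.35, 3.42, 0.56, -1.68])
  (-0.05, [-0.12, 0.49, 2.2, 3.42, 0.43, 1.41])
  (0, [-0.14, 0.52, 2.09, 3.45, 0.35, -1.77])
  (0.035, [-0.15, 0.54, 2.01, 3.47, 0.29, 1.33])
```

Run:
```python
from k import *; from h import CR,CO,YAW
for th in [28,31,34,36,38,40]:
  for zz in (.015,.06):
    o=[]
    for x in (-.22,-.2,-.185,-.175,-.165,-.155):
      M=tool(th,YAW)@np.diag([1,-1,-1]); best=None
      for q0 in ([-.1,.8,2.3,3.3,.6,-1.5],[-.1,.8,2.3,3.3,.6,1.5]):
          q,e=ik(CR.T@np.array([x,0,zz])+CO,M,q0)
          if best is None or e<best[1]: best=(q,e)
      if best[1]<1e-3: o.append((x,best[0].round(2).tolist()))
    print(th,zz,*o[:1])
```

```text
28 0.015 (-0.2, [-0.09, 0.88, 2.39, 3.29, 0.62, -1.53])
28 0.06 (-0.22, [-0.07, 0.74, 2.43, 3.33, 0.51, -1.56])
31 0.015 (-0.2, [-0.08, 0.93, 2.43, 3.29, 0.75, -1.51])
31 0.06 (-0.2, [-0.08, 0.76, 2.42, 3.32, 0.58, -1.56])
34 0.015 (-0.185, [-0.08, 0.95, 2.42, 3.29, 0.82, -1.51])
34 0.06 (-0.185, [-0.08, 0.79, 2.42, 3.32, 0.66, -1.55])
36 0.015 (-0.175, [-0.08, 0.97, 2.42, 3.29, 0.87, -1.51])
36 0.06 (-0.175, [-0.08, 0.81, 2.42, 3.31, 0.71, -1.55])
38 0.015 (-0.175, [-0.07, 1.01, 2.44, 3.29, 0.96, -1.5])
38 0.06 (-0.175, [-0.07, 0.84, 2.44, 3.31, 0.8, -1.53])
40 0.015 (-0.165, [-0.08, 1.03, 2.43, 3.29, 1.01, -1.5])
40 0.06 (-0.165, [-0.08, 0.86, 2.43, 3.31, 0.85, -1.53])
```

Run:
```python
from k import *; from h import CR,CO,YAW
for th in (37,43):
 for y in (-.1,.05,.1,.2):
  for zz in (.15,.2,.25,.3,.35):
    M=tool(th,YAW)@np.diag([1,-1,-1])
    best=None
    for q0 in ([-.1,.4,2.2,1.6,.2,.0],[-.1,.4,2.2,3,.2,-1.5],[-.1,.4,2.2,0,.2,1.5]):
        q,e=ik(CR.T@np.array([-.05,y,zz])+CO,M,q0)
        if best is None or e<best[1]: best=(q,e)
    print(th,y,zz,best[0].round(2),best[1].round(4))
```

```text
37 -0.1 0.15 [-0.4   0.51  2.16  2.7   0.19 -1.24] 0.0
37 -0.1 0.2 [-0.41  0.38  2.12  1.62  0.08 -0.16] 0.0
37 -0.1 0.25 [-0.41  0.27  2.06  0.47  0.18  1.  ] 0.0
37 -0.1 0.3 [-0.41  0.18  2.    0.25  0.34  1.22] 0.0
37 -0.1 0.35 [-0.41  0.1   1.92  0.18  0.49  1.31] 0.0
37 0.05 0.15 [-0.02  0.54  2.04  4.31  0.16 -2.53] 0.0
37 0.05 0.2 [-0.02  0.43  2.   -1.08  0.17  2.85] 0.0
37 0.05 0.25 [-0.02  0.33  1.95 -0.59  0.27  2.35] 0.0
37 0.05 0.3 [-0.02  0.25  1.89 -0.39  0.4   2.14] 0.0
37 0.05 0.35 [-0.02  0.18  1.82 -0.3   0.53  2.03] 0.0
37 0.1 0.15 [ 0.09  0.56  1.98  4.57  0.21 -2.7 ] 0.0102
37 0.1 0.2 [ 0.09  0.46  1.93 -1.    0.26  2.85] 0.0021
37 0.1 0.25 [ 0.09  0.37  1.89 -0.68  0.35  2.52] 0.0
37 0.1 0.3 [ 0.09  0.29  1.83 -0.5   0.46  2.32] 0.0
37 0.1 0.35 [ 0.09  0.22  1.76 -0.4   0.58  2.2 ] 0.0
37 0.2 0.15 [ 0.26  0.59  1.78 -0.87  0.37  2.85] 0.0446
37 0.2 0.2 [ 0.28  0.52  1.78 -0.87  0.42  2.85] 0.0058
37 0.2 0.25 [ 0.28  0.44  1.74 -0.72  0.5   2.68] 0.0
37 0.2 0.3 [ 0.28  0.37  1.68 -0.6   0.6   2.54] 0.0
37 0.2 0.35 [ 0.28  0.31  1.62 -0.51  0.7   2.43] 0.0
43 -0.
[... 389 characters left out ...]
[-0.01  0.34  2.   -1.09  0.19  2.85] 0.0155
43 0.05 0.3 [-0.    0.25  1.96 -0.75  0.27  2.51] 0.0
43 0.05 0.35 [-0.    0.17  1.89 -0.5   0.39  2.23] 0.0
43 0.1 0.15 [ 0.12  0.59  2.03  4.09  0.32 -2.21] 0.0
43 0.1 0.2 [ 0.11  0.48  2.    4.53  0.26 -2.67] 0.0
43 0.1 0.25 [ 0.1   0.37  1.93 -1.02  0.28  2.85] 0.0206
43 0.1 0.3 [ 0.11  0.29  1.9  -0.84  0.35  2.67] 0.0
43 0.1 0.35 [ 0.11  0.22  1.83 -0.62  0.46  2.43] 0.0
43 0.2 0.15 [ 0.31  0.64  1.88  4.57  0.38 -2.55] 0.0118
43 0.2 0.2 [ 0.29  0.55  1.9   4.57  0.36 -2.58] 0.048
43 0.2 0.25 [ 0.29  0.44  1.77 -0.9   0.45  2.85] 0.0291
43 0.2 0.3 [ 0.31  0.38  1.75 -0.86  0.51  2.81] 0.0
43 0.2 0.35 [ 0.31  0.31  1.69 -0.72  0.6   2.64] 0.0
```

>>> play_rows([
  [0, 0, -0.5, 0],
  [0, 0, -0.5, 0],
])

```text
t: 9.7
tcp_pos: [0.3733, 0.0201, 0.2698]
tool_rot: [0.058, 0.408, -0.116, 0.904]
force: [-0.5, 0.0, 0.6]
finger_gap: 1.0
```

>>> play_rows([
  [0, 0, -0.5, 0],
  [0, 0, -0.5, 0],
])

```text
t: 9.9
tcp_pos: [0.373, 0.0292, 0.2602]
tool_rot: [0.062, 0.42, -0.108, 0.899]
force: [0.4, -0.1, -0.2]
finger_gap: 1.001
```

Run:
```python
from h import *
s,M=st(); p=s["tcp_pos"]; print(spin(M), 90-np.degrees(np.arcsin(-M[2,0])))
```

```text
t 9.9 tcp [0.373  0.0292 0.2602] ch [-0.2503 -0.0329  0.2602] q [-2.230e-01  7.000e-03  2.439e+00 -3.910e-01  1.000e-03 -1.146e+00] F [ 0.35 -0.09 -0.25] gap 1.001
tool axes in chamber (cols)
 [[ 0.6391 -0.0215  0.7688]
 [ 0.0302  0.9995  0.0028]
 [-0.7685  0.0215  0.6395]]
0.16156866622930077 39.778872561295586
```

>>> play_rows([
  [0, -0.2, -0.5, 0],
  [0, -0.2, -0.5, 0],
])

```text
t: 10.1
tcp_pos: [0.3724, 0.0253, 0.2504]
tool_rot: [0.062, 0.433, -0.111, 0.893]
force: [-0.1, 0.8, 0.6]
finger_gap: 1.003
```

Run:
```python
from h import *
s,M=st(); p=s["tcp_pos"]; print(spin(M), 90-np.degrees(np.arcsin(-M[2,0])))
```

```text
t 10.1 tcp [0.3724 0.0253 0.2504] ch [-0.2499 -0.0368  0.2504] q [-2.340e-01  3.400e-02  2.440e+00 -4.130e-01  1.000e-03 -1.132e+00] F [-0.09  0.83  0.64] gap 1.003
tool axes in chamber (cols)
 [[ 0.6179 -0.0165  0.7861]
 [ 0.0223  0.9997  0.0035]
 [-0.7859  0.0154  0.6181]]
0.19864523307250787 38.19365847416348
```

```bash
cat > sim.py <<'E'
from k import *; from h import CR,CO,YAW,manip
s=manip.sense(); M=Ro.from_quat(s["tool_rot"]).as_matrix(); p=s["tcp_pos"]
def run(wps,q,M,p0,log=5):
    # wps: (chamber pos, spin deg, rows)
    a=0; pc=CR@(p0-CO); k=0
    for tgt,sp,n in wps:
        tgt=np.array(tgt); st=pc.copy(); a0=a
        for i in range(1,n+1):
            f=i/n; pc=st+(tgt-st)*f; a=a0+(sp-a0)*f
            Mm=M@Ro.from_rotvec([np.radians(a),0,0]).as_matrix()
            qn,e=ik(CR.T@pc+CO,Mm,q); dq=np.abs(qn-q).max()/.1; q=qn; k+=1
            if i==n or dq>2 or e>1e-3 or k%log==0: print(k,pc.round(3),a,q.round(2),"e",e.round(4),"v",dq.round(2))
    return q
E
python3 - <<'E'
from sim import *
run([((-.05,-.16,.37),0,8),((-.05,-.16,.37),180,21),((-.05,-.16,.14),180,12),((-.05,-.017,.12),180,5),((-.11,-.017,.07),180,3),((-.11,-.017,.02),180,3)],s["q"],M,p)
E
```

```text
1 [-0.225 -0.052  0.265] 0.0 [-0.32  0.01  2.38  0.53  0.1  -2.14] e 0.0 v 10.04
5 [-0.125 -0.114  0.325] 0.0 [-0.52  0.    2.12  0.46  0.4  -2.19] e 0.0 v 0.67
8 [-0.05 -0.16  0.37] 0.0 [-0.59  0.06  1.91  0.41  0.57 -2.18] e 0.0 v 0.72
10 [-0.05 -0.16  0.37] 17.142857142857142 [-0.59  0.06  1.91  0.41  0.57 -1.88] e 0.0 v 1.5
15 [-0.05 -0.16  0.37] 60.0 [-0.59  0.06  1.91  0.41  0.57 -1.14] e 0.0 v 1.5
20 [-0.05 -0.16  0.37] 102.85714285714285 [-0.59  0.06  1.91  0.41  0.57 -0.39] e 0.0 v 1.5
25 [-0.05 -0.16  0.37] 145.71428571428572 [-0.59  0.06  1.91  0.41  0.57  0.36] e 0.0 v 1.5
29 [-0.05 -0.16  0.37] 180.0 [-0.59  0.06  1.91  0.41  0.57  0.96] e 0.0 v 1.5
30 [-0.05  -0.16   0.351] 180.0 [-0.59  0.09  1.94  0.45  0.52  0.91] e 0.0 v 0.53
35 [-0.05  -0.16   0.255] 180.0 [-0.59  0.26  2.08  0.93  0.27  0.39] e 0.0 v 1.68
36 [-0.05  -0.16   0.236] 180.0 [-0.59  0.3   2.11  1.15  0.24  0.17] e 0.0 v 2.24
37 [-0.05  -0.16   0.217] 180.0 [-0.59  0.34  2.13  1.42  0.22 -0.11] e 0.0 v 2.8
38 [-0.05  -0.16   0.198] 180.0 [-0.59  0.39  2.15  1.72  0.22 -0.42] e 0.0 v 3.06
39 [-0.05  -0.16   0.178] 180.0 [-0.59  0.44  2.17  2.    0.24 -0.7 ] e 0.0 v 2.82
40 [-0.05  -0.16   0.159] 180.0 [-0.59  0.49  2.18  2.22  0.27 -0.92] e 0.0 v 2.26
41 [-0.05 -0.16  0.14] 180.0 [-0.59  0.54  2.2   2.38  0.32 -1.09] e 0.0 v 1.69
45 [-0.05  -0.046  0.124] 180.0 [-0.27  0.59  2.17  3.05  0.28 -1.49] e 0.0 v 1.69
46 [-0.05  -0.017  0.12 ] 180.0 [-0.2   0.6   2.15  3.23  0.27 -1.6 ] e 0.0 v 1.73
49 [-0.11  -0.017  0.07 ] 180.0 [-0.18  0.76  2.31  3.2   0.59 -1.55] e 0.0 v 1.14
50 [-0.11  -0.017  0.053] 180.0 [-0.18  0.81  2.31  3.19  0.64 -1.55] e 0.0 v 0.56
52 [-0.11  -0.017  0.02 ] 180.0 [-0.18  0.91  2.31  3.19  0.75 -1.54] e 0.0 v 0.51
```

>>> play_rows([
  [0.002, -0.01, 0.015, 0],
  [0.004, -0.02, 0.035, 0],
  [0.007, -0.035, 0.06, 0],
  [0.011, -0.05, 0.09, 0],
  [0.015, -0.07, 0.125, 0],
  [0.019, -0.09, 0.16, 0],
  [0.023, -0.11, 0.195, 0],
  [0.027, -0.125, 0.231, 8],
  [0.027, -0.125, 0.231, 16],
  [0.027, -0.125, 0.231, 24],
  [0.027, -0.125, 0.231, 32],
  [0.027, -0.125, 0.231, 40],
  [0.027, -0.125, 0.231, 48],
  [0.027, -0.125, 0.231, 56],
  [0.027, -0.125, 0.231, 64],
  [0.027, -0.125, 0.231, 72],
  [0.027, -0.125, 0.231, 80],
  [0.027, -0.125, 0.231, 88],
  [0.027, -0.125, 0.231, 90],
  [0.027, -0.125, 0.231, 90],
])

```text
t: 12.1
tcp_pos: [0.5327, -0.1478, 0.3697]
tool_rot: [0.675, 0.228, -0.384, 0.587]
force: [0.3, -0.3, -0.3]
finger_gap: 0.996
```

Run:
```python
from h import *
s,M=st(); p=s["tcp_pos"]; print(spin(M), 90-np.degrees(np.arcsin(-M[2,0])))
```

```text
t 12.1 tcp [ 0.5327 -0.1478  0.3697] ch [-0.0491 -0.1608  0.3697] q [-0.594  0.062  1.91   0.412  0.574 -0.614] F [ 0.34 -0.3  -0.27] gap 0.996
tool axes in chamber (cols)
 [[ 0.6176  0.7863  0.0164]
 [ 0.0224  0.0032 -0.9997]
 [-0.7862  0.6178 -0.0156]]
-89.81403138289905 38.17075495645638
```

>>> play_rows([
  [0, 0, 0, 8.2],
  [0, 0, 0, 16.4],
  [0.01, -0.008, 0, 24.6],
  [0.02, -0.016, 0, 32.8],
  [0.03, -0.024, 0.001, 41],
  [0.04, -0.032, 0.001, 49.2],
  [0.05, -0.039, 0.001, 57.4],
  [0.06, -0.047, 0.001, 65.6],
  [0.07, -0.055, 0.001, 73.8],
  [0.079, -0.062, 0.0016, 82],
  [0.079, -0.062, 0.0016, 90],
  [0.09, -0.071, 0.002, 90.2],
  [0.1, -0.079, 0.002, 90.2],
  [0.11, -0.086, 0.002, 90.2],
  [0.12, -0.094, 0.002, 90.2],
  [0.13, -0.102, 0.002, 90.2],
  [0.142, -0.112, 0.003, 90.2],
  [0.155, -0.122, 0.003, 90.2],
  [0.168, -0.132, 0.003, 90.2],
  [0.181, -0.142, 0.004, 90.2],
])

```text
t: 14.1
tcp_pos: [0.5329, -0.1491, 0.1385]
tool_rot: [0.892, -0.112, -0.433, -0.063]
force: [-0.3, -0.3, -0.2]
finger_gap: 0.999
```

Run:
```python
from h import *
s,M=st(); p=s["tcp_pos"]; print(spin(M), 90-np.degrees(np.arcsin(-M[2,0])))
print(go((-.05,-.017,.125),M,p),go((-.10,-.015,.10),M,p),go((-.10,-.015,.030),M,p))
```

```text
t 14.1 tcp [ 0.5329 -0.1491  0.1385] ch [-0.0485 -0.162   0.1385] q [-0.595  0.545  2.194  2.374  0.317 -1.089] F [-0.29 -0.31 -0.21] gap 0.999
tool axes in chamber (cols)
 [[ 6.173e-01  1.330e-02 -7.866e-01]
 [ 2.080e-02 -9.998e-01 -5.000e-04]
 [-7.864e-01 -1.600e-02 -6.175e-01]]
-179.96881509128028 38.14713501111869
[ 0.0128 -0.1448  0.0094] [ 0.0016 -0.147   0.0642] [ 0.0566 -0.1459  0.1074]
```

Run:
```python
from h import *
s,M=st(); p=s["tcp_pos"]
for z in (.05,.012): print(go((-.107,-.016,z),M,p))
```

```text
t 14.1 tcp [ 0.5329 -0.1491  0.1385] ch [-0.0485 -0.162   0.1385] q [-0.595  0.545  2.194  2.374  0.317 -1.089] F [-0.29 -0.31 -0.21] gap 0.999
tool axes in chamber (cols)
 [[ 6.173e-01  1.330e-02 -7.866e-01]
 [ 2.080e-02 -9.998e-01 -5.000e-04]
 [-7.864e-01 -1.600e-02 -6.175e-01]]
[ 0.0366 -0.1453  0.1006]
[ 0.0665 -0.1447  0.124 ]
```

>>> play_rows([
  [0.002, -0.03, 0.003, 0],
  [0.004, -0.06, 0.005, 0],
  [0.007, -0.09, 0.007, 0],
  [0.01, -0.12, 0.01, 0],
  [0.013, -0.145, 0.02, 0],
  [0.017, -0.145, 0.045, 0],
  [0.025, -0.145, 0.075, 0],
  [0.037, -0.145, 0.101, 0],
  [0.037, -0.145, 0.101, 0],
])

```text
t: 15.0
tcp_pos: [0.5124, 0.0075, 0.0446]
tool_rot: [0.89, -0.112, -0.438, -0.063]
force: [0.1, 0.2, 0.8]
finger_gap: 0.999
```

Run:
```python
from h import *
s,M=st(); p=s["tcp_pos"]
case("pics/t4.png")
cv2.imwrite("pics/s4.png",snapshot("side")["image"]);cv2.imwrite("pics/w4.png",snapshot("wrist")["image"])
a=cv2.imread("pics/t4.png")[150:330,250:470]; b=cv2.imread("pics/s4.png")[150:370,230:500]; 
a=cv2.resize(a,(489,400));b=cv2.resize(b,(311,253)); 
cv2.imwrite("pics/c4.png",cv2.resize(cv2.imread("pics/s4.png")[150:370,230:500],None,fx=2.5,fy=2.5)); cv2.imwrite("pics/d4.png",a)
```

```text
t 15.0 tcp [0.5124 0.0075 0.0446] ch [-0.1102 -0.0166  0.0446] q [-0.185  0.826  2.306  3.196  0.645 -1.548] F [0.06 0.17 0.8 ] gap 0.999
tool axes in chamber (cols)
 [[ 0.6083  0.0138 -0.7936]
 [ 0.0198 -0.9998 -0.0023]
 [-0.7935 -0.0143 -0.6084]]
no case
```

View pics/c4.png

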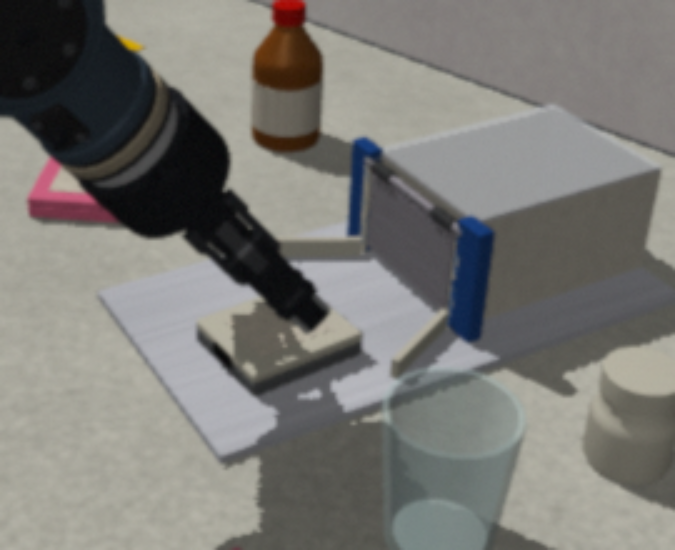

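View pics/w4.png

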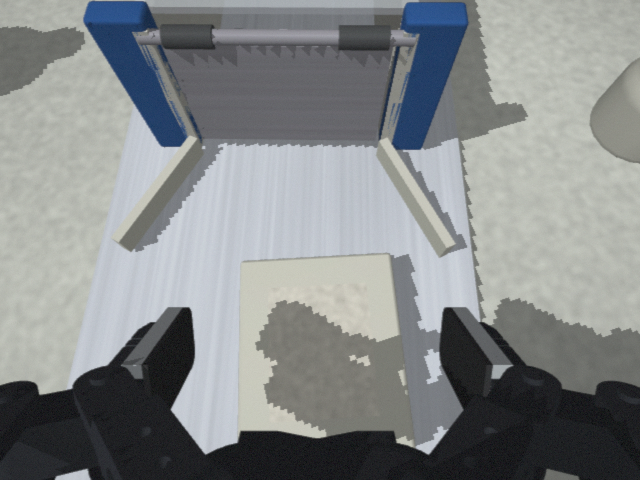

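View pics/d4.png

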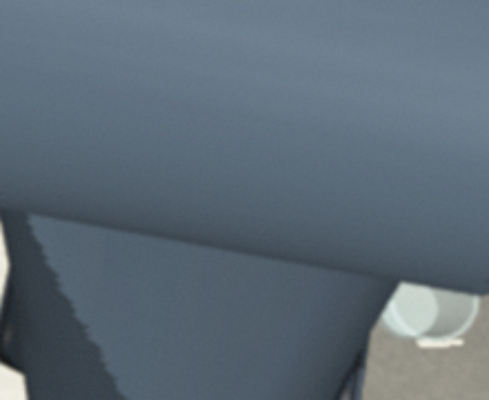

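>>> play_rows([
  [0.009, 0, 0.007, 0],
  [0.018, 0, 0.014, 0],
  [0.026, 0, 0.02, 0],
  [0.026, 0, 0.02, 0],
  [0.026, -0.003, 0.02, 0],
  [0.026, -0.006, 0.02, 0],
  [0.026, -0.009, 0.02, 0],
  [0.026, -0.012, 0.02, 0],
  [0.026, -0.015, 0.02, 0],
  [0.026, -0.018, 0.02, 0],
  [0.026, -0.021, 0.02, 0],
  [0.026, -0.024, 0.02, 0],
  [0.026, -0.024, 0.02, 0],
  [0.026, -0.024, 0.02, 0],
])

```text
t: 16.55
tcp_pos: [0.5235, 0.0302, 0.0174]
tool_rot: [0.893, -0.112, -0.432, -0.063]
force: [-0.4, -0.7, 0.4]
finger_gap: 0.996
```

```bash
cat >> h.py <<'E'
def wcase(name):
    # case lid in the wrist view: light, cream, height ~.024
    sn=snapshot("wrist"); im=sn["image"]; cv2.imwrite(name,im)
    return sn
E
python3 - <<'E'
from h import *
s,M=st(); sn=wcase("pics/w5.png")
for n,(u,v),z in [("postL",(135,10),.09)]: pass
E
```

```text
t 16.55 tcp [0.5235 0.0302 0.0174] ch [-0.1055  0.0083  0.0174] q [-0.111  0.904  2.272  3.262  0.701 -1.539] F [-0.42 -0.69  0.42] gap 0.996
tool axes in chamber (cols)
 [[ 0.6189  0.0137 -0.7853]
 [ 0.0209 -0.9998 -0.001 ]
 [-0.7852 -0.0158 -0.6191]]
```

View pics/w5.png

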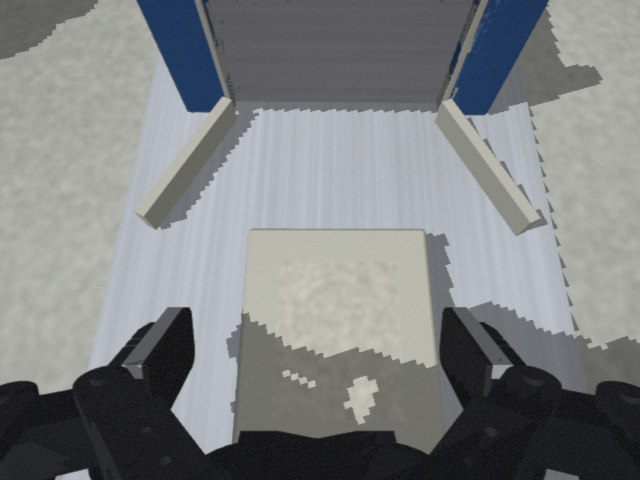

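Run:
```python
from h import *
sn=snapshot("wrist")
for n,(u,v),z in [("caseFL",(249,229),.024),("caseFR",(426,231),.024),("caseL",(237,420),.024),("caseR",(439,360),.024),("gL tip",(143,216),.02),("gR tip",(535,222),.02),("gL in",(230,101),.02),("gR in",(440,101),.02)]:
    print(n,(CR@(onz(sn,u,v,z)-CO)).round(4))
```

```text
caseFL [-0.0729  0.036   0.024 ]
caseFR [-0.0734 -0.0334  0.024 ]
caseL [-0.1421  0.0348  0.024 ]
caseR [-0.1221 -0.0337  0.024 ]
gL tip [-0.0656  0.0811  0.02  ]
gR tip [-0.0675 -0.0785  0.02  ]
gL in [-0.0063  0.0505  0.02  ]
gR in [-0.0065 -0.0465  0.02  ]
```

Run:
```python
from h import *
s,M=st(); p=s["tcp_pos"]
for c in [(-.1055,.003,.0174),(-.1055,.0015,.07),(-.176,.0015,.07),(-.176,.0015,.016)]: print(c,go(c,M,p))
from sim import *
run([((-.1055,.0015,.07),0,5),((-.176,.0015,.07),0,5),((-.176,.0015,.016),0,5)],s["q"],M,p)
```

```text
t 16.65 tcp [0.5235 0.03   0.0174] ch [-0.1055  0.0081  0.0174] q [-0.111  0.904  2.272  3.263  0.701 -1.539] F [-1.35 -0.69 -0.06] gap 1.003
tool axes in chamber (cols)
 [[ 6.189e-01  1.330e-02 -7.854e-01]
 [ 2.060e-02 -9.998e-01 -7.000e-04]
 [-7.852e-01 -1.570e-02 -6.190e-01]]
(-0.1055, 0.003, 0.0174) [-0.0001  0.0051 -0.    ]
(-0.1055, 0.0015, 0.07) [-0.0414  0.0057 -0.0326]
(-0.176, 0.0015, 0.07) [-0.085   0.0048  0.0228]
(-0.176, 0.0015, 0.016) [-0.0426  0.0056  0.0562]
5 [-0.106  0.001  0.07 ] 0.0 [-0.13  0.75  2.28  3.27  0.55 -1.57] e 0.0 v 0.32
10 [-0.176  0.002  0.07 ] 0.0 [-0.08  0.81  2.44  3.28  0.77 -1.53] e 0.0074 v 0.33
11 [-0.176  0.002  0.059] 0.0 [-0.08  0.85  2.44  3.28  0.8  -1.52] e 0.0097 v 0.39
12 [-0.176  0.002  0.048] 0.0 [-0.08  0.89  2.44  3.28  0.84 -1.51] e 0.0111 v 0.4
13 [-0.176  0.002  0.038] 0.0 [-0.08  0.93  2.44  3.27  0.88 -1.5 ] e 0.0114 v 0.4
14 [-0.176  0.002  0.027] 0.0 [-0.08  0.97  2.44  3.27  0.92 -1.5 ] e 0.0106 v 0.41
15 [-0.176  0.002  0.016] 0.0 [-0.08  1.01  2.44  3.26  0.97 -1.49] e 0.0087 v 0.42
```

>>> play_rows([
  [0, 0.004, 0, 0],
  [-0.008, 0.0055, -0.006, 0],
  [-0.025, 0.0055, -0.019, 0],
  [-0.041, 0.0055, -0.033, 0],
  [-0.048, 0.0055, -0.025, 0],
  [-0.056, 0.0055, -0.014, 0],
  [-0.065, 0.005, -0.003, 0],
  [-0.075, 0.005, 0.01, 0],
  [-0.084, 0.005, 0.022, 0],
  [-0.084, 0.005, 0.022, 0],
])

```text
t: 17.65
tcp_pos: [0.4562, 0.0428, 0.0692]
tool_rot: [0.892, -0.112, -0.433, -0.063]
force: [0.0, 1.3, 0.2]
finger_gap: 1.0
```

>>> play_rows([
  [0, 0, 0, 0],
  [0, 0, 0, 0],
  [0, 0, 0, 0],
], claw=25)

```text
t: 17.95
tcp_pos: [0.456, 0.0426, 0.0693]
tool_rot: [0.892, -0.112, -0.433, -0.063]
force: [0.2, 0.1, 0.3]
finger_gap: 0.516
```

Run:
```python
from h import *
s,M=st(); p=s["tcp_pos"]
for c in [(-.174,.0015,.04),(-.174,.0015,.016)]: print(c,go(c,M,p))
wcase("pics/w6.png"); cv2.imwrite("pics/s6.png",cv2.resize(snapshot("side")["image"][150:370,230:500],None,fx=2.5,fy=2.5))
```

```text
t 17.95 tcp [0.456  0.0426 0.0693] ch [-0.174   0.0022  0.0693] q [-0.092  0.811  2.443  3.271  0.777 -1.523] F [0.15 0.09 0.27] gap 0.516
tool axes in chamber (cols)
 [[ 0.6169  0.013  -0.787 ]
 [ 0.0198 -0.9998 -0.001 ]
 [-0.7868 -0.015  -0.617 ]]
(-0.174, 0.0015, 0.04) [0.023  0.0011 0.0181]
(-0.174, 0.0015, 0.016) [0.0419 0.0015 0.0329]
```

View pics/w6.png

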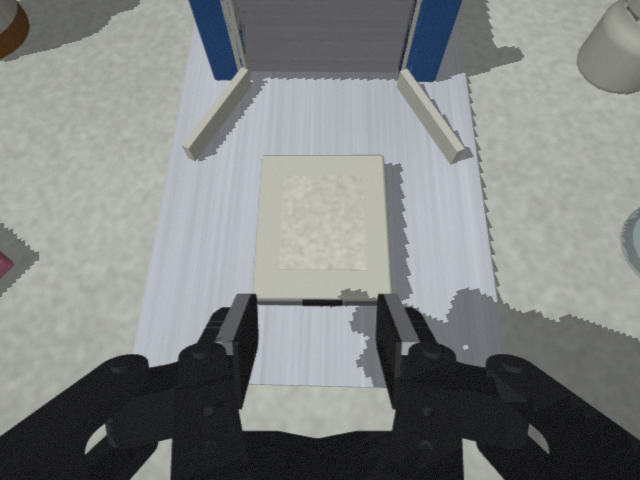

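View pics/s6.png

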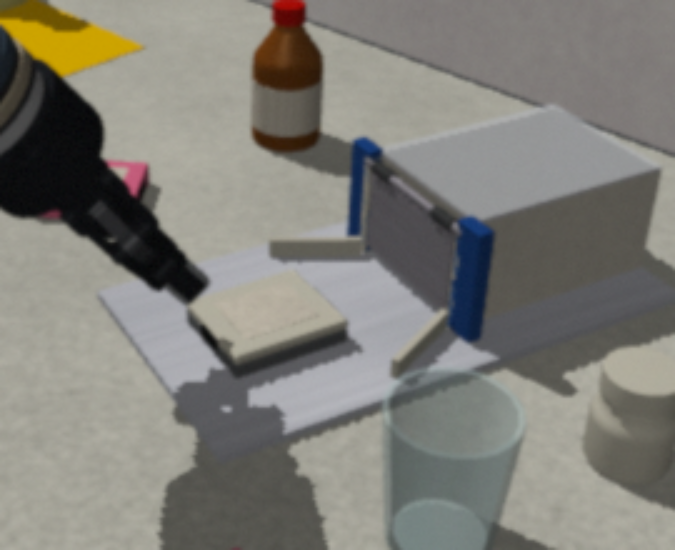

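>>> play_rows([
  [0, 0.001, 0, 0],
  [0, 0.001, 0, 0],
  [0.008, 0.001, 0.006, 0],
  [0.016, 0.001, 0.012, 0],
  [0.023, 0.001, 0.018, 0],
  [0.03, 0.001, 0.023, 0],
  [0.036, 0.001, 0.028, 0],
  [0.042, 0.001, 0.033, 0],
  [0.042, 0.001, 0.033, 0],
])

```text
t: 18.95
tcp_pos: [0.4562, 0.0426, 0.0147]
tool_rot: [0.892, -0.112, -0.434, -0.063]
force: [0.4, 0.5, 0.4]
finger_gap: 0.249
```

Run:
```python
from h import *
s,M=st(); p=s["tcp_pos"]
sn=wcase("pics/w7.png"); cv2.imwrite("pics/s7.png",cv2.resize(snapshot("side")["image"][150:370,230:500],None,fx=2.5,fy=2.5))
```

```text
t 18.95 tcp [0.4562 0.0426 0.0147] ch [-0.1737  0.0022  0.0147] q [-0.092  1.011  2.442  3.251  0.972 -1.493] F [0.44 0.49 0.4 ] gap 0.249
tool axes in chamber (cols)
 [[ 0.6155  0.0128 -0.788 ]
 [ 0.0193 -0.9998 -0.0012]
 [-0.7879 -0.0145 -0.6157]]
```

View pics/w7.png

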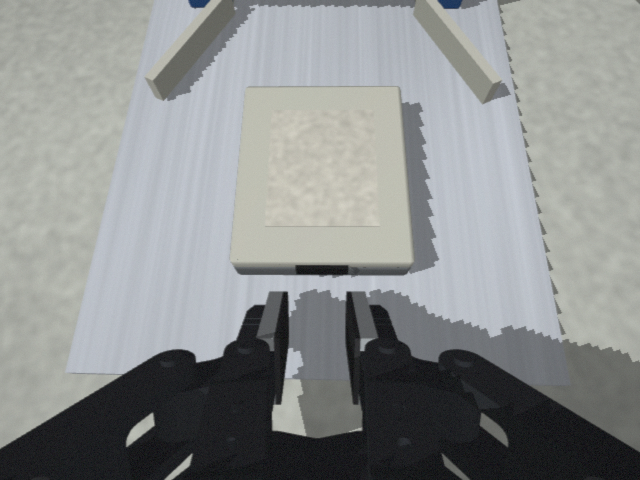

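View pics/s7.png

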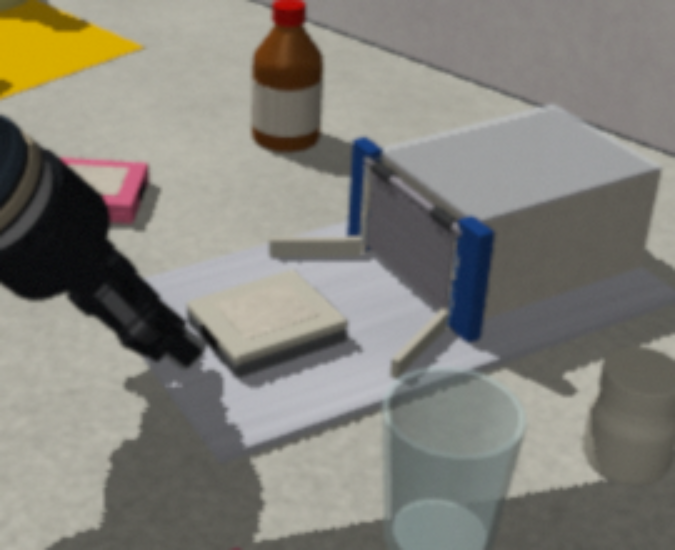

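>>> play_rows([
  [0.0025, 0, -0.003, 0],
  [0.005, 0, -0.006, 0],
  [0.008, 0, -0.01, 0],
  [0.012, 0, -0.015, 0],
  [0.016, 0, -0.0205, 0],
  [0.02, 0, -0.0255, 0],
  [0.024, 0, -0.031, 0],
  [0.028, 0, -0.036, 0],
  [0.032, 0, -0.041, 0],
  [0.036, 0, -0.046, 0],
  [0.04, 0, -0.051, 0],
  [0.044, 0.001, -0.056, 0],
  [0.047, 0.001, -0.06, 0],
  [0.05, 0.001, -0.064, 0],
])

```text
t: 20.45
tcp_pos: [0.5348, 0.0208, 0.0156]
tool_rot: [0.892, -0.112, -0.434, -0.063]
force: [0.1, 1.5, -0.4]
finger_gap: 0.249
```

Run:
```python
from h import *
s,M=st(); p=s["tcp_pos"]
sn=wcase("pics/w8.png"); cv2.imwrite("pics/s8.png",cv2.resize(snapshot("side")["image"][150:370,230:500],None,fx=2.5,fy=2.5))
```

```text
t 20.45 tcp [0.5348 0.0208 0.0156] ch [-0.0922  0.0022  0.0156] q [-0.133  0.897  2.244  3.247  0.664 -1.547] F [ 0.12  1.48 -0.43] gap 0.249
tool axes in chamber (cols)
 [[ 0.6159  0.0127 -0.7877]
 [ 0.0193 -0.9998 -0.001 ]
 [-0.7876 -0.0146 -0.616 ]]
```

View pics/w8.png

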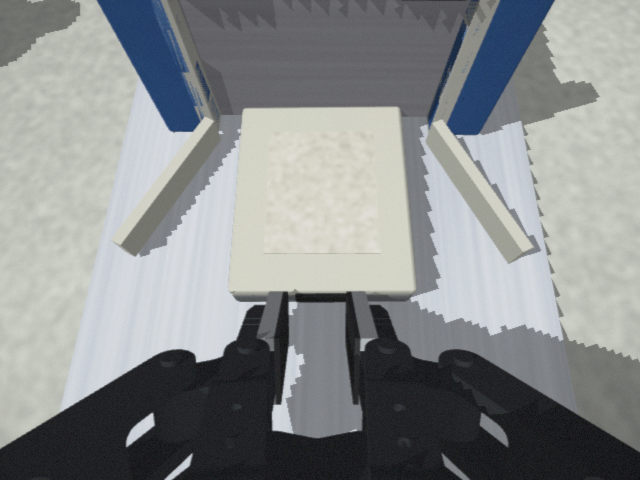

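View pics/s8.png

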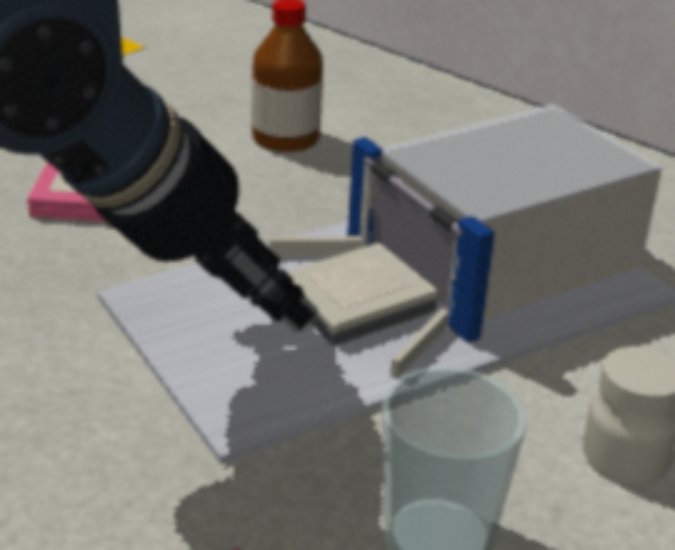

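>>> play_rows([
  [0.001, 0, -0.0015, 0],
  [0.003, 0, -0.004, 0],
  [0.005, 0, -0.0065, 0],
  [0.0075, 0, -0.0095, 0],
  [0.01, 0, -0.0128, 0],
  [0.0125, 0, -0.016, 0],
  [0.015, 0, -0.0192, 0],
  [0.0175, 0, -0.0224, 0],
  [0.02, 0, -0.0256, 0],
  [0.0225, 0, -0.0288, 0],
  [0.025, 0, -0.032, 0],
  [0.0275, 0, -0.0352, 0],
  [0.03, 0, -0.0384, 0],
  [0.0325, 0, -0.0416, 0],
  [0.035, 0, -0.0448, 0],
  [0.037, 0.001, -0.0473, 0],
])

```text
t: 22.15
tcp_pos: [0.5939, 0.0043, 0.0162]
tool_rot: [0.892, -0.112, -0.432, -0.063]
force: [-0.3, 0.8, 0.0]
finger_gap: 0.248
```

Run:
```python
from h import *
s,M=st(); p=s["tcp_pos"]
sn=wcase("pics/w9.png"); cv2.imwrite("pics/s9.png",cv2.resize(snapshot("side")["image"][150:370,230:500],None,fx=2.5,fy=2.5))
```

```text
t 22.15 tcp [0.5939 0.0043 0.0162] ch [-0.0308  0.0022  0.0162] q [-0.154  0.867  2.101  3.252  0.494 -1.577] F [-0.33  0.78  0.02] gap 0.248
tool axes in chamber (cols)
 [[ 0.618   0.0129 -0.7861]
 [ 0.0197 -0.9998 -0.001 ]
 [-0.7859 -0.0149 -0.6181]]
```

View pics/w9.png

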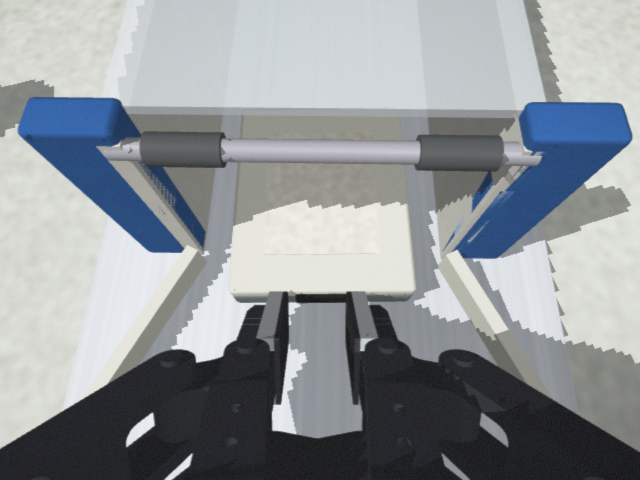

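View pics/s9.png

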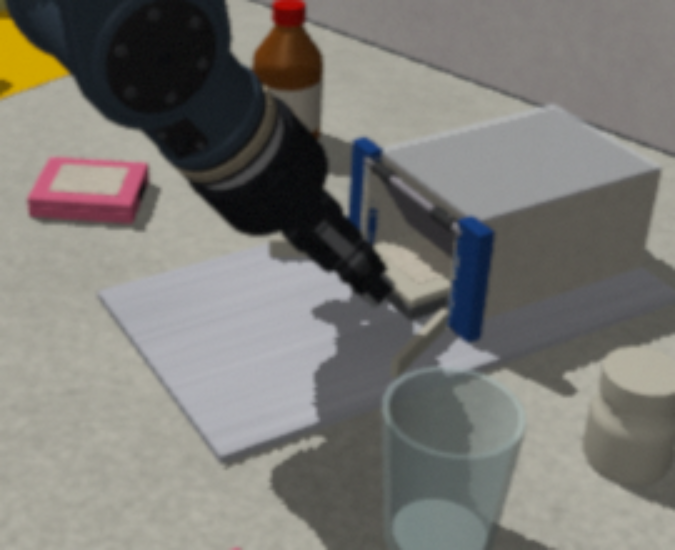

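Run:
```python
from h import *
sn=snapshot("wrist")
for n,(u,v),z in [("rearL",(232,291),.024),("rearR",(413,292),.024),("rod",(320,152),.081),("tipL",(283,293),.02),("tipR",(352,293),.02)]:
    print(n,(CR@(onz(sn,u,v,z)-CO)).round(4))
```

```text
rearL [-0.0232  0.034   0.024 ]
rearR [-0.023  -0.0325  0.024 ]
rod [-0.0011  0.0012  0.081 ]
tipL [-0.0227  0.0155  0.02  ]
tipR [-0.0225 -0.0105  0.02  ]
```

>>> play_rows([
  [0.004, 0, -0.005, 0],
  [0.016, 0, -0.02, 0],
  [0.035, 0, -0.044, 0],
  [0.035, 0, -0.044, 0],
  [0.035, 0, -0.044, 0],
])

```text
t: 22.8
tcp_pos: [0.647, -0.01, 0.0147]
tool_rot: [0.892, -0.113, -0.434, -0.063]
force: [-2.8, 0.6, -4.1]
finger_gap: 0.249
```

Run:
```python
from h import *
s,M=st(); p=s["tcp_pos"]
sn=wcase("pics/w10.png"); cv2.imwrite("pics/s10.png",cv2.resize(snapshot("side")["image"][150:370,230:500],None,fx=2.5,fy=2.5))
```

```text
t 22.8 tcp [ 0.647  -0.01    0.0147] ch [0.0242 0.0025 0.0147] q [-0.167  0.863  1.969  3.269  0.355 -1.61 ] F [-2.77  0.63 -4.14] gap 0.249
tool axes in chamber (cols)
 [[ 6.153e-01  1.200e-02 -7.882e-01]
 [ 1.920e-02 -9.998e-01 -2.000e-04]
 [-7.881e-01 -1.500e-02 -6.154e-01]]
```

View pics/w10.png

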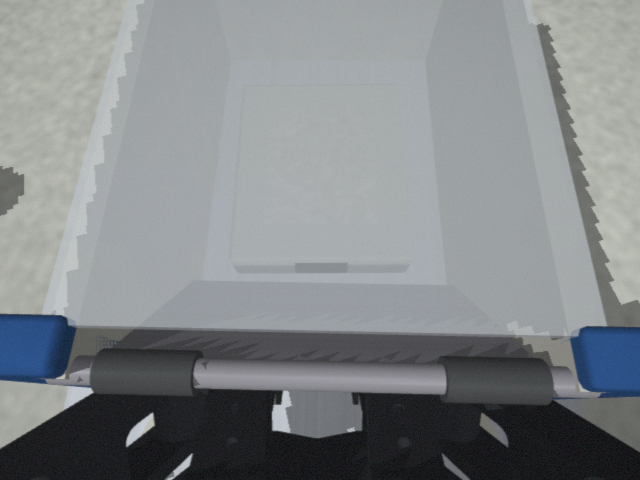

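View pics/s10.png

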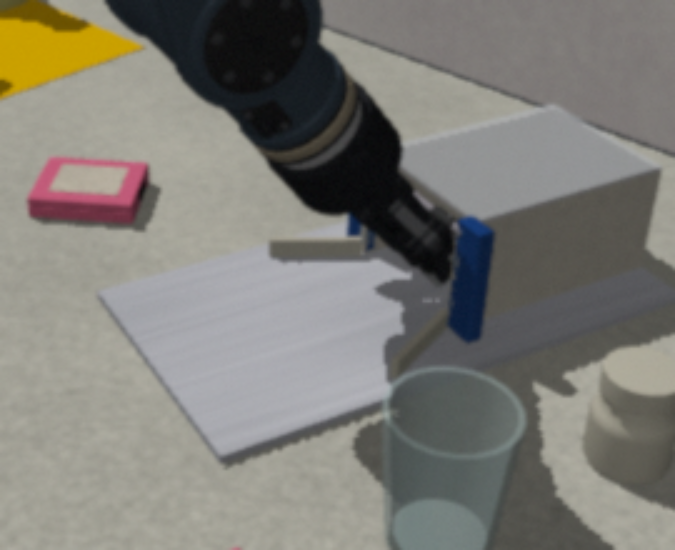

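Run:
```python
from h import *
sn=snapshot("wrist")
for n,(u,v),z in [("FL",(244,86),.024),("FR",(408,86),.024),("rearL",(233,263),.024),("rearR",(410,263),.024),("rod",(320,377),.081)]:
    print(n,(CR@(onz(sn,u,v,z)-CO)).round(4))
s,M=st(); print(go((-.08,.0025,.016),M,s["tcp_pos"]),go((-.10,.0025,.12),M,s["tcp_pos"]))
```

```text
FL [0.1258 0.0372 0.024 ]
FR [ 0.1256 -0.0365  0.024 ]
rearL [0.0416 0.0349 0.024 ]
rearR [ 0.0421 -0.0313  0.024 ]
rod [-0.0024  0.0014  0.081 ]
t 22.95 tcp [ 0.6469 -0.0099  0.015 ] ch [0.024  0.0026 0.015 ] q [-0.167  0.863  1.97   3.269  0.356 -1.61 ] F [-2.6   0.62 -5.42] gap 0.251
tool axes in chamber (cols)
 [[ 6.158e-01  1.220e-02 -7.878e-01]
 [ 1.920e-02 -9.998e-01 -4.000e-04]
 [-7.877e-01 -1.490e-02 -6.159e-01]]
[-0.0649 -0.0012  0.0814] [-0.1591 -0.003   0.0331]
```

>>> play_rows([
  [-0.003, 0, 0.004, 0],
  [-0.008, 0, 0.01, 0],
  [-0.014, 0, 0.018, 0],
  [-0.02, 0, 0.026, 0],
  [-0.027, -0.001, 0.034, 0],
  [-0.034, -0.001, 0.042, 0],
  [-0.04, -0.001, 0.05, 0],
  [-0.046, -0.001, 0.058, 0],
  [-0.052, -0.001, 0.066, 0],
  [-0.059, -0.001, 0.074, 0],
  [-0.065, -0.001, 0.081, 0],
  [-0.09, -0.002, 0.068, 0],
  [-0.115, -0.002, 0.055, 0],
  [-0.14, -0.003, 0.043, 0],
  [-0.159, -0.003, 0.033, 0],
  [-0.159, -0.003, 0.033, 0],
  [-0.159, -0.003, 0.033, 0],
  [-0.159, -0.003, 0.033, 0],
])

```text
t: 24.75
tcp_pos: [0.5272, 0.023, 0.1191]
tool_rot: [0.891, -0.113, -0.434, -0.063]
force: [-0.3, 0.6, -0.8]
finger_gap: 0.252
```

>>> play_rows([
  [0, 0, 0, 0],
  [0, 0, 0, 0],
  [0, 0, 0, 0],
  [0, 0, 0, 0],
  [0, 0, 0, 0],
  [0, 0, 0, 0],
  [0, 0, 0, 0],
  [0, 0, 0, 0],
  [0, 0, 0, 0],
  [0, 0, 0, 0],
  [0, 0, 0, 0],
  [0, 0, 0, 0],
  [0, 0, 0, 0],
  [0, 0, 0, 0],
  [0, 0, 0, 0],
  [0, 0, 0, 0],
  [0, 0, 0, 0],
  [0, 0, 0, 0],
  [0, 0, 0, 0],
  [0, 0, 0, 0],
])

```text
t: 26.75
tcp_pos: [0.5272, 0.0231, 0.1191]
tool_rot: [0.891, -0.113, -0.434, -0.063]
force: [-0.8, 0.6, 0.3]
finger_gap: 0.249
```

Run:
```python
from h import *
s,M=st(); p=s["tcp_pos"]
sn=wcase("pics/w11.png"); cv2.imwrite("pics/s11.png",cv2.resize(snapshot("side")["image"][150:370,230:500],None,fx=2.5,fy=2.5))
```

```text
t 26.75 tcp [0.5272 0.0231 0.1191] ch [-0.1001  0.0024  0.1191] q [-0.129  0.596  2.242  3.334  0.361 -1.64 ] F [-0.82  0.56  0.3 ] gap 0.249
tool axes in chamber (cols)
 [[ 6.148e-01  1.200e-02 -7.886e-01]
 [ 1.900e-02 -9.998e-01 -4.000e-04]
 [-7.885e-01 -1.470e-02 -6.149e-01]]
```

View pics/w11.png

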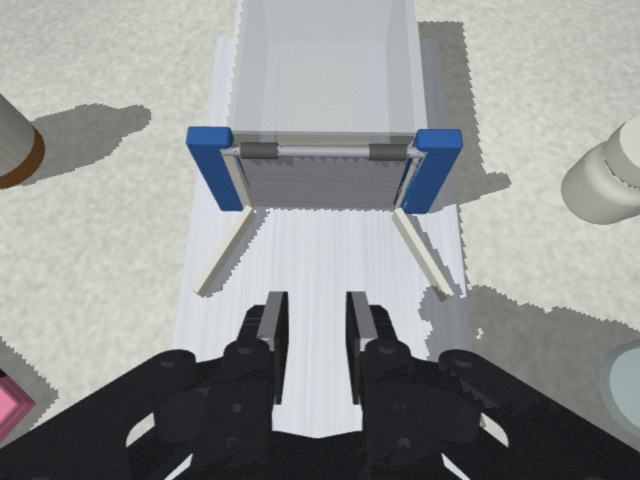

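View pics/s11.png

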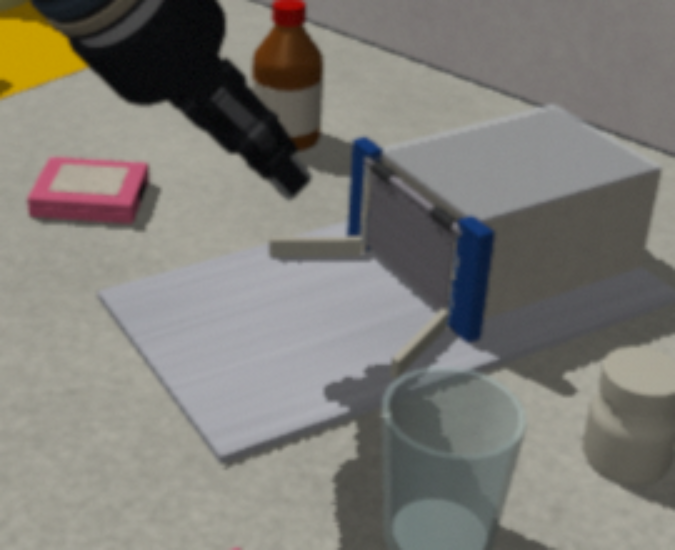

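Run:
```python
from h import *
sn=snapshot("wrist")
for u,v in [(262,207),(325,208),(390,209)]: print("flap foot",(CR@(onz(sn,u,v,.015)-CO)).round(4))
c=sn["image"][0:215,220:450]; g=cv2.createCLAHE(4,(4,4)).apply(cv2.cvtColor(c,cv2.COLOR_BGR2GRAY))
cv2.imwrite("pics/r11.png",cv2.resize(g,None,fx=2.7,fy=2.7))
for X in [(.042,.036,.024),(.042,-.034,.024),(.126,.036,.024)]: print(X,proj(sn,CR.T@np.array(X)+CO))
```

```text
flap foot [-0.003   0.0442  0.015 ]
flap foot [-0.0036  0.0002  0.015 ]
flap foot [-0.0042 -0.0449  0.015 ]
(0.042, 0.036, 0.024) (np.float64(275.45009551917644), np.float64(145.27578175422923))
(0.042, -0.034, 0.024) (np.float64(373.0142601847233), np.float64(145.3374236454378))
(0.126, 0.036, 0.024) (np.float64(280.576651845011), np.float64(56.1577312581785))
```

View pics/r11.png

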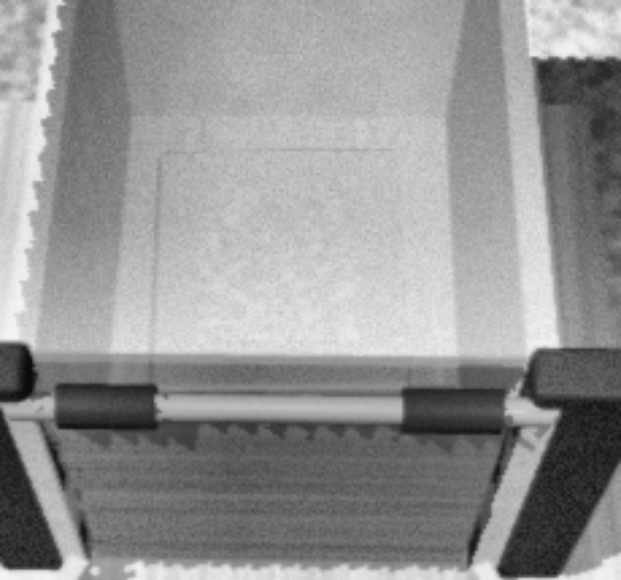

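Run:
```python
from station import manip
print(manip.sign_off())
```

```text
the job is handed in; nothing more can be done
None
```

The case is through the doorway and lying in the dust chamber, the flap has fallen shut behind it, and the job was handed in at about 27 s. `sign_off` gives no verdict, so the result below rests on my own camera checks.

**What I did**
- **Tilting the tool:** the moves cannot tilt the tool directly. I got a tilt of about 38° by commanding poses out of reach and letting the arm approach them as far as it could.
- **Squaring the case:** it started 17 mm off centre and about 4° skew. I nudged it sideways with one open finger until it was centred and square.
- **The push:** I pushed it from behind with both fingertips, and it swung the flap open. The last 55 mm was brisker, ending at up to about 0.25–0.3 m/s, and the case slid on a few millimetres beyond the fingers.
- **Backing out:** I drew the fingers straight back, raised them and waited 2 s.

**Last checks**
- **Case:** its centre is about 84 mm past the hinge and within 2 mm of the centre line, square. An image taken after the flap shut still showed it flat in the same place.
- **Flap:** its foot measured about 3 to 4 mm on the sill side of my estimated hinge line. The rod measured 1 to 2 mm the same way, so I read this as calibration error and the flap as shut.
- **Robot:** the fingers were clear of everything, and the force reading was about zero.
- **Bottle, beaker and jar:** in the side view and the wrist view the ones in sight looked undisturbed. I did not re-measure their positions.

**Doubts**
- **Joint ranges:** while I set the tilt and pulled back, joints 3 and 5 sat at the ends of their ranges. Joint 3 read 0.218–0.219 rad against a listed minimum of 0.22, and up to 2.443 against a maximum of 2.44. That is within about 0.003 rad of the rounded limits, but I cannot rule out that it counts as passing a range.
- **Contact force:** I read the wrist force only at the end of each move. It showed about 5–6 N when the fingers were furthest in, apparently with the flap resting on them. I did not measure the contact force on the case.

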